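# Rack the painted test panels and shut the gate

## Task

Take the red and the blue painted panel out of the wooden cradles and stand each on its long edge in the rack slot with the clip of its own colour, right down on the slot floor, lowering it in rather than dropping it. Once both stand there and are let go, push the rack's yellow-framed gate fully down by its handle. Leave the grey panel and the other things on the bench where they are.

Things in the scene. Friction and masses are not known exactly. Their poses are not given: they have to be found in the camera images.
- panel_red: Red-painted flat aluminium test panel, a plain plate 110 mm long (its x), 6 mm thick (its y), 100 mm tall (its z). Origin: middle of its lower 110 x 6 mm edge. Starts in one of the two wooden cradles, leaning back about 0.40 rad from vertical with its top towards the cradle's -y side; its top 55 mm are free on both faces.
- panel_blue: Blue-painted flat aluminium test panel, a plain plate 110 mm long (its x), 6 mm thick (its y), 100 mm tall (its z). Origin: middle of its lower 110 x 6 mm edge. Starts in one of the two wooden cradles, leaning back about 0.40 rad from vertical with its top towards the cradle's -y side; its top 55 mm are free on both faces.
- panel_grey: Grey-painted flat aluminium test panel, a plain plate 110 mm long (its x), 6 mm thick (its y), 100 mm tall (its z). Origin: middle of its lower 110 x 6 mm edge. Already stands in one slot of the rack; leave it.
- clip_red: Red plastic marker clip (14 x 24 x 26 mm) fixed on the rack's rear wall at the end of one slot. Origin: middle of that slot's floor (8 mm above the bench, 67 mm in front of the clip itself, on the slot's centre plane). x runs along the slot to the rear, y across it, z up.
- clip_blue: Blue plastic marker clip (14 x 24 x 26 mm) fixed on the rack's rear wall at the end of one slot. Origin: middle of that slot's floor (8 mm above the bench, 67 mm in front of the clip itself, on the slot's centre plane). x runs along the slot to the rear, y across it, z up.
- clip_white: White plastic marker clip (14 x 24 x 26 mm) fixed on the rack's rear wall at the end of one slot, which stays empty. Origin: middle of that slot's floor (8 mm above the bench, 67 mm in front of the clip itself, on the slot's centre plane). x runs along the slot to the rear, y across it, z up.
- rack: Fixed black rack, 150 (x) by 236 mm (y), origin under its centre. 4 slots along its x, at y = -72, -24, 24, 72 mm; floor 8 mm above the bench, 9 mm wide between grey ribs (22 mm long, at x = -36 and 36 mm, flared tops 59 mm above the bench). Rear wall from x = 63 mm, 52 mm tall; gate pane from x = -66 mm; gate guides 116 mm tall at x = -68, y = +-113 mm. A panel has 9 mm to spare at each end.
- gate (a joint): Height of the rack's front gate above its shut position, in m: 0 = fully down, 0.055 = fully up. It slides vertically and stays where it is left; moving it takes about 4 to 7 N. A clear pane with a yellow frame, 214 mm wide and 60 mm tall.
- gate_handle (a point): Middle of the top face of the gate's yellow handle bar, which stands on the gate's top edge: 14 mm thick (rack x), 80 mm long (rack y), 24 mm tall. Top face 92 mm above the bench when the gate is down.
- cradle_a: Fixed wooden slanted cradle holding a panel; base 100 mm (x) by 80 mm (y), origin on the bench under the panel's lower edge. Its back plate reaches 41 mm up the panel's face on the cradle's -y side, a 12 mm lip stands on its +y side.
- cradle_b: A second cradle like cradle_a.
- olive_jar: Clear jar of olives with green lid, 68 mm diameter, 108 mm tall, origin under its centre. Leave it.
- foil_tray: Crumpled aluminium foil tray about 130 x 170 x 36 mm, origin under its centre. Leave it.
- orange_tub: Open orange plastic tub 120 x 150 x 80 mm, origin under its centre. Leave it.
- bottle_opener: Flat steel bottle opener 120 mm long (its x), 6 mm thick, lying on the bench. Leave it.
- tape_roll: Roll of tape, 90 mm diameter, 25 mm tall, origin under its centre. Leave it.
Mind the look-alikes: they are no part of the job. Of the things like the panel_blue, leave any that is orange, pink or purple; of the rest the larger one is meant.

How it is judged:
By the outcome, as a careful person would: the job done as asked, in the order asked, and still so for the second after the job is handed in, with the robot touching nothing.
It also fails if it takes over 72 s, if anything falls off the work surface, if the arm or the gripper's body presses on something with over 40 N, if the wrist force passes 120 N, or if a joint passes its speed limit or range.

## Robot

A 7-joint arm with a two-finger parallel gripper is mounted at the origin on the work surface. World frame = base frame: x ahead of the robot, y to its left, z up, the work surface at z = 0. Lengths are in m, angles in rad, forces in N, time in s.
With the tool pointing down it reaches from about 0.4 to 0.85 m from the base axis. Payload 10.4 kg.
Tool frame: the origin (TCP) lies between the finger pads; the fingertips stand tcp_to_tips ahead of it and the grasp point (between the pads) lies 8 mm behind it (tcp_to_tips is the distance from the TCP to the fingertips, in m); z points along the fingers, y is the line along which they close (so a half turn about z gives the same grasp; the last joint's range is limited). The gripper opens to 85 mm and grips with 20 to 120 N. Pads are 22 mm wide; open, the fingers measure 114 mm over their backs; the gripper's body (76 mm by 85 mm) begins 54 mm behind the grasp point. The pads swing forward as they close: fully open they stand 13 mm farther back than shut.
Start: joints at [-1.199, 0.332, -0.065, 1.46, 0.022, 1.35, -0.088], TCP at [0.24, 0.577, 0.242] pointing down, gripper open.
Joint ranges: [-2.6, 2.6], [-0.5, 2.12], [-1.47, 1.34], [0.16, 2.42], [-1.27, 4.41], [0.06, 2.06], [-2.6, 2.6]. Speed limits (rad/s): [2.22, 2.22, 2.79, 2.79, 3.14, 3.14, 3.14].

## Interface

Orientations are given as a unit quaternion [x, y, z, w].
In Python, from workcell import * gives the robot as it stands.
- The arm moves only by the tool apply_moves, never from a script. Its argument "rows" is a list of rows, each an object of numbers: "x", "y", "z": the shift along the tool's x, y, z in mm; "ax", "ay", "az": the turn, a rotation vector about the tool's x, y, z in degrees; "gripper": the closure, from 0 (fully open) to 1 (shut). A call has 1 to 5 rows; each row shifts and turns the commanded pose from where the row before left it, along the tool's axes as they then stand; what a row does not reach is not made up. A row lasts 1/12 s, in which the tool goes at most 41.7 mm and 7.16 degrees, less where a joint would pass 70% of its speed; a pose out of reach is approached as far as the arm can. A call with a gripper value outside its range is refused whole. The fingers move at their own pace and stop on an object; "newtons" is the grip in N (left out, the last holds). Time passes only in rows, so rows that do not move let the fingers close. It gives the time, the measured TCP pose, the force, the opening and the grip force at its end, in the units of the state.
- get_obs(): the state, without advancing time (a new reading comes with each control period).
- camera(name): name is "side" or "top" or "wrist"; returns a dict with "color" (400x640x3 uint8, red, green, blue), "fov_y" (degrees; the focal length in pixels is half the picture's height over the tangent of half this angle, whatever the lens; pixels are square), "cx", "cy" (the principal point, pixels), "k1" (the pictures are not rectified: a ray, as slopes to the right and down, at radius r is drawn at 1 + k1 r^2 times it, then the intrinsics apply), "rvec" (rotation vector, rad) and "tvec" (3), from world to camera coordinates, as OpenCV has them. Camera axes: x right, y down, z forward; pixel columns grow to the right and rows downward; lengths in m; the calibration is good to about 2 mm. A picture is of the moment at which its call begins. There is no depth.
- hand_in(): hands the job in; it is judged then, once.
The state is a dict: "clock": time; "joint_pos": joint angles; "joint_velocities": joint speeds; "tau": joint torques, N m; "position": TCP position; "ee_rot": TCP orientation; "ft_force": force on the tool from outside, world axes, zero at the start; "torque": the same for the moment, N m; "grip_width": opening from 0.0 (shut) to 1.0 (fully open); "grasp_force": force on a finger pad.
Only numpy, scipy, OpenCV 4.12 (cv2) and the standard library are available. Lean on these libraries where they do the work, as an engineer would, in place of code of your own. Each camera call takes 0.05 s, during which the arm holds its last target. There are 200 camera calls.

## Working session

There is one attempt and no reset: what is moved stays moved. The work goes in short steps, Python scripts to look and compute and a tool call to move; the robot and the scene stay as the last step left them, time stands still between calls to the robot, and variables do not carry over. Pictures are saved under pics/ and viewed, at most 10 in all, crops included, and the job is handed in when it is done.

Besides the shell and the picture viewer there is one more tool, called after "Call:" by a JSON object that holds its "op" and its "data", one argument or row to a line. apply_moves: Moves the arm, as the interface text tells. Its arguments: {"type":"object","properties":{"rows":{"type":"array","items":{"type":"object","properties":{"x":{"type":"number"},"y":{"type":"number"},"z":{"type":"number"},"ax":{"type":"number"},"ay":{"type":"number"},"az":{"type":"number"},"gripper":{"type":"number"}}}},"newtons":{"type":"number"}},"required":["rows"]}

```bash
ls; mkdir -p pics; python3 - <<'E'
from workcell import *
import cv2
o=get_obs();print(o['clock'],o['position'],o['ee_rot'],o['grip_width'])
try: print(tcp_to_tips)
except Exception as e: print(e)
for n in("top","side"):
    c=camera(n);cv2.imwrite(f'pics/{n}0.png',c['color'][...,::-1]);print(n,c['fov_y'],c['cx'],c['cy'],c['k1'],c['rvec'],c['tvec'])
E
```

```text
pics
0.0 [0.24026079 0.57657721 0.24150247] [ 1.96115234e-01  9.80580591e-01 -7.12977075e-04 -1.07948247e-04] 0.998632030256122
0.011
top 48.16129529653953 315.6117153261994 201.73911892584243 0.03735252526310991 [ 2.171592   -2.12334608  0.16183845] [8.35255238e-04 4.65485397e-01 1.32074883e+00]
side 50.268106658924935 319.2128459433462 198.1494082161816 -0.06814936694627843 [ 0.1875634  -2.80987923  1.3161305 ] [0.4456126  0.12618239 1.40793215]
```

View pics/top0.png

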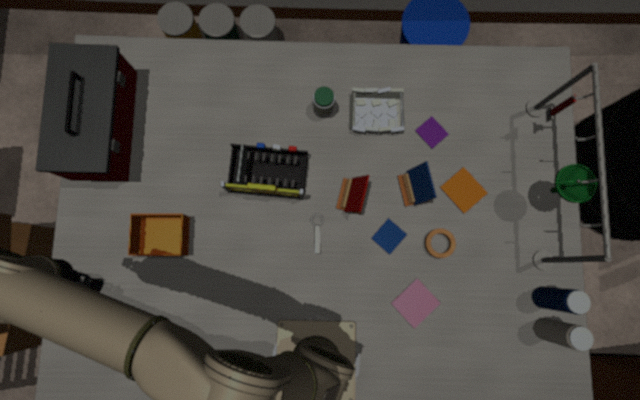

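View pics/side0.png

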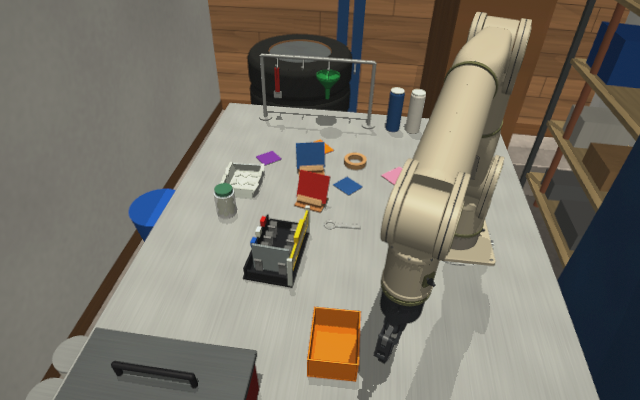

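Candidates in the top view. Red: the cradle panel at (355,195). Blue: the cradle panel at (420,184), or the flat blue plate at (389,236), which is smaller. Orange (464,190), purple (432,132) and pink (415,303) are excluded by colour. I choose the two cradle panels. The rack is at (265,172), with blue, white and red clips at (261,146), (277,148) and (292,149), and the gate faces the robot.

```bash
cat > h.py <<'E'
from workcell import *
import cv2, numpy as np
from scipy.spatial.transform import Rotation as R
def K(c):
    f=200/np.tan(np.radians(c['fov_y']/2)); return np.array([[f,0,c['cx']],[0,f,c['cy']],[0,0,1]]),np.array([c['k1'],0,0,0,0.])
def ray(c,px):
    k,d=K(c); u=cv2.undistortPoints(np.float64(px).reshape(-1,1,2),k,d).reshape(-1,2)
    M=R.from_rotvec(c['rvec']); o=-M.inv().apply(c['tvec'])
    return o,M.inv().apply(np.c_[u,np.ones(len(u))])
def plane(c,px,z):
    o,d=ray(c,px); return o+d*((z-o[2])/d[:,2])[:,None]
def tri(c1,p1,c2,p2):
    o1,d1=ray(c1,p1);o2,d2=ray(c2,p2);out=[]
    for a,b in zip(d1,d2):
        s=np.linalg.lstsq(np.c_[a,-b],o2-o1,rcond=None)[0]; P,Q=o1+a*s[0],o2+b*s[1]; out.append(np.r_[(P+Q)/2,np.linalg.norm(P-Q)])
    return np.array(out)
def proj(c,P):
    k,d=K(c); return cv2.projectPoints(np.float64(P).reshape(-1,1,3),np.float64(c['rvec']),np.float64(c['tvec']),k,d)[0].reshape(-1,2)
def blobs(c,col,mn=10):
    h=cv2.cvtColor(c['color'],cv2.COLOR_RGB2HSV); H,S,V=cv2.split(h)
    m={'red':((H<7)|(H>172))&(S>150)&(V>60),'blue':(H>98)&(H<122)&(S>120)&(V>40),'yellow':(H>24)&(H<34)&(S>150)&(V>90)}[col]
    n,l,s,ce=cv2.connectedComponentsWithStats(m.astype(np.uint8))
    return [(ce[i].round(1),s[i,4],s[i,:4],(l==i)) for i in range(1,n) if s[i,4]>=mn]
def quad(m):
    cs,_=cv2.findContours(m.astype(np.uint8),0,1); return cv2.boxPoints(cv2.minAreaRect(max(cs,key=cv2.contourArea))).round(1)
E
python3 - <<'E'
from h import *
import pickle
C={n:camera(n) for n in("top","side")}
pickle.dump(C,open('c0.pkl','wb'))
for n in C:
    for col in('red','blue','yellow'):
        for ce,a,b,m in blobs(C[n],col):
            if (n=='top' and 220<ce[0]<450 and 120<ce[1]<260) or (n=='side' and 220<ce[0]<380 and 130<ce[1]<290): print(n,col,ce,a,b,quad(m).tolist() if a>60 else '')
t=C['top']['color'][120:260,215:455]; s=C['side']['color'][130:290,225:365]
a=cv2.resize(t,(800,467),interpolation=2);cv2.imwrite('pics/t1.png',a[...,::-1])
a=cv2.resize(s,(525,600),interpolation=2);cv2.imwrite('pics/s1.png',a[...,::-1])
E
```

```text
top red [292.  148.5] 28 [289 147   7   4] 
top red [363.1 193.7] 112 [358 176  10  36] [[357.79998779296875, 210.6999969482422], [365.3999938964844, 175.60000610351562], [368.8999938964844, 176.39999389648438], [361.20001220703125, 211.5]]
top blue [260.1 145.4] 34 [256 143   9   5] 
top blue [421.8 182.9] 550 [408 163  27  41] [[407.1000061035156, 167.5], [426.29998779296875, 162.39999389648438], [435.79998779296875, 198.0], [416.6000061035156, 203.10000610351562]]
top blue [388.6 236.1] 595 [373 220  33  33] [[371.5, 237.8000030517578], [388.1000061035156, 218.8000030517578], [405.79998779296875, 234.3000030517578], [389.20001220703125, 253.3000030517578]]
top yellow [253.6 185.9] 180 [227 183  48   7] [[226.8000030517578, 186.0], [227.1999969482422, 181.10000610351562], [274.29998779296875, 184.6999969482422], [274.0, 189.60000610351562]]
top yellow [287.6 190.4] 47 [277 189  21   4] 
side red [313.  184.9] 741 [297 170  33  34] [[295.70001220703125, 199.1999969482422], [299.8999938964844, 169.60000610351562], [329.70001220703125, 173.8000030517578], [325.5, 203.5]]
side red [262.8 221.1] 48 [260 216   6  11] 
side blue [309.6 153.4] 592 [296 143  28  25] [[296.0, 143.0], [323.0, 143.0], [323.0, 167.0], [296.0, 167.0]]
side blue [347.4 185.6] 258 [334 177  28  18] [[333.5, 184.6999969482422], [341.3999938964844, 172.89999389648438], [361.0, 186.0], [353.20001220703125, 197.8000030517578]]
side blue [253.7 240. ] 29 [251 237   6   6] 
side yellow [299.9 225.4] 114 [294 210  14  28] [[292.3999938964844, 236.3000030517578], [303.8999938964844, 209.10000610351562], [308.5, 211.10000610351562], [297.0, 238.3000030517578]]
side yellow [292.9 250.8] 43 [290 244   7  14]
```

View pics/t1.png

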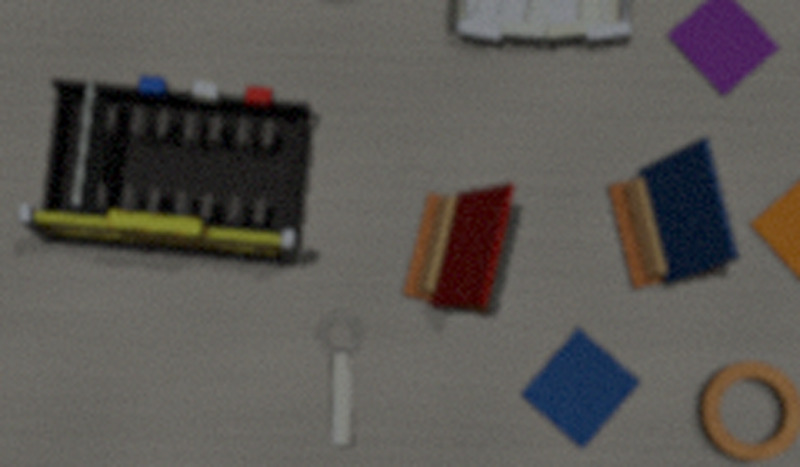

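View pics/s1.png

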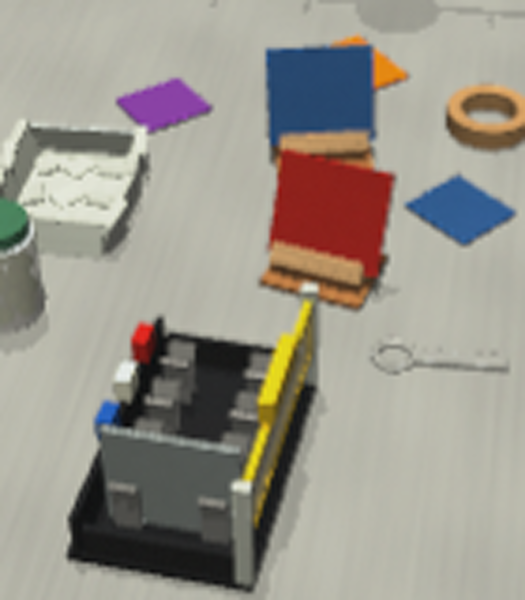

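The crops confirm it. Both cradle panels are full-size plates held behind wooden lips. The blue top edge runs (427,162)-(436,197) and the red one (369,175)-(362,213), in top-view pixels. The grey panel stands in the leftmost slot. The flat blue plate at (389,236) lies loose, so I leave it.

```bash
python3 - <<'E'
from h import *
import pickle
C=pickle.load(open('c0.pkl','rb'));t,s=C['top'],C['side']
n=['redfar','rednear','bluefar','bluenear','clipR','clipB']
P=tri(t,[[368.6,175.2],[362,213.3],[427.1,162],[436.1,196.8],[292.,148.5],[260.1,145.4]],s,[[300.5,170.5],[329.8,176.7],[296.2,142.8],[324.5,141.7],[262.8,221.1],[253.7,240]])
for a,p in zip(n,P): print(a,p.round(4))
for i in(0,2):
    d=P[i]-P[i+1];print('len',np.linalg.norm(d[:3]),'yaw',np.degrees(np.arctan2(d[1],d[0])),'mid',((P[i]+P[i+1])/2)[:3].round(4))
d=P[5]-P[4];print('clip dist',np.linalg.norm(d[:3]),'yaw',np.degrees(np.arctan2(-d[0],d[1])))
yaw=np.arctan2(-d[0],d[1]);ex=np.array([np.cos(yaw),np.sin(yaw)])
for i in(4,5): print('slot',(P[i][:2]-ex*.067).round(4))
# blob edges at z: panel foot from side lips; gate handle quads
print('gate bar top z', plane(t,[[226.8,184],[298,191.5]],.092+.03))
E
```

```text
redfar [ 0.5349 -0.1396  0.1088  0.0006]
rednear [ 0.4271 -0.1217  0.1065  0.0054]
bluefar [ 0.5774 -0.3074  0.1127  0.0008]
bluenear [ 0.474  -0.3314  0.1134  0.0035]
clipR [0.6208 0.086  0.0638 0.0009]
clipB [0.6259 0.181  0.0732 0.    ]
len 0.10930732349504528 yaw -9.433396973341795 mid [ 0.481  -0.1306  0.1076]
len 0.10611627555292409 yaw 13.02140907328994 mid [ 0.5257 -0.3194  0.113 ]
clip dist 0.0956323314195666 yaw -3.0916722241348547
slot [0.5539 0.0896]
slot [0.559  0.1846]
gate bar top z [[0.49749673 0.26459655 0.122     ]
 [0.48061886 0.06214096 0.122     ]]
```

```bash
cat >> h.py <<'E'
def pose(yaw,lean):
    "tool x=-panel x, tool z down the panel; lean=top towards -y"
    ex=np.array([np.cos(yaw),np.sin(yaw),0]); ey=np.array([-np.sin(yaw),np.cos(yaw),0]); z=np.array([0,0,1.])
    tz=np.sin(lean)*ey-np.cos(lean)*z; return R.from_matrix(np.c_[-ex,np.cross(tz,-ex),tz])
def plan(wps,p=None,r=None,q=1):
    "wps: (xyz, Rot, n); prints round-number rows"
    o=get_obs()
    p=np.array(o['position']) if p is None else p; r=R.from_quat(o['ee_rot']) if r is None else r
    for P,Q,n in wps:
        for i in range(n):
            k=n-i; s=(r.inv().apply((P-p)/k)*1e3/q).round()*q; w=np.degrees((r.inv()*Q).as_rotvec()/k).round(1)
            print(*['%g'%v for v in s],'|',*['%g'%v for v in w]); p=p+r.apply(s/1e3); r=r*R.from_rotvec(np.radians(w))
        print('->',p.round(4))
    return p,r
E
python3 - <<'E'
from h import *
Q=pose(np.radians(-9.4),.4); T=np.array([.481,-.1306,.1076]); u=-Q.as_matrix()[:,2]
print(Q.as_quat(),u)
plan([(np.array([.46,.25,.26]),pose(np.radians(-9.4),0),10),(T+u*.10,Q,11)])
E
```

```text
[0.08030519 0.97677099 0.19800128 0.01627867] [-0.06360213 -0.3841893   0.92106099]
-33 -22 -2 | -0 -0 -1.3
-32 -22 -2 | -0 -0 -1.3
-32 -23 -2 | -0 -0 -1.3
-31 -24 -2 | -0 -0 -1.3
-31 -25 -2 | -0 -0 -1.3
-30 -25 -2 | -0 -0 -1.3
-30 -26 -1 | -0 -0 -1.4
-29 -27 -2 | -0 -0 -1.3
-28 -27 -1 | -0 -0 -1.4
-28 -28 -2 | -0 -0 -1.3
-> [0.4603 0.2501 0.26  ]
-8 -37 6 | -2.1 -0 -0
-7 -38 4 | -2.1 -0 -0
-8 -38 3 | -2.1 -0 -0
-7 -38 1 | -2.1 -0 -0
-8 -38 -0 | -2.1 -0 -0
-7 -38 -1 | -2.1 -0 -0
-8 -37 -3 | -2.1 -0 -0
-7 -37 -4 | -2.1 -0 -0
-8 -37 -6 | -2.1 -0 -0
-7 -37 -7 | -2 -0 -0
-8 -37 -8 | -2.1 -0 -0
-> [ 0.4749 -0.1687  0.1998]
```

Call:
{"op": "apply_moves", "data": {
  "rows": [
    {"x": -33,"y": -22,"z": -2,"az": -1.3,"gripper": 0},
    {"x": -32,"y": -22,"z": -2,"az": -1.3},
    {"x": -32,"y": -23,"z": -2,"az": -1.3},
    {"x": -31,"y": -24,"z": -2,"az": -1.3},
    {"x": -31,"y": -25,"z": -2,"az": -1.3}
  ]
}}

```text
invalid input at $.rows[0]: expected keys x, y, z, ax, ay, az, gripper
```

Call:
{"op": "apply_moves", "data": {
  "rows": [
    {"x": -30,"y": -25,"z": -2,"az": -1.3},
    {"x": -30,"y": -26,"z": -1,"az": -1.4},
    {"x": -29,"y": -27,"z": -2,"az": -1.3},
    {"x": -28,"y": -27,"z": -1,"az": -1.4},
    {"x": -28,"y": -28,"z": -2,"az": -1.3}
  ]
}}

```text
invalid input at $.rows[0]: expected keys x, y, z, ax, ay, az, gripper
```

Call:
{"op": "apply_moves", "data": {
  "rows": [
    {"x": -8,"y": -37,"z": 6,"ax": -2.1},
    {"x": -7,"y": -38,"z": 4,"ax": -2.1},
    {"x": -8,"y": -38,"z": 3,"ax": -2.1},
    {"x": -7,"y": -38,"z": 1,"ax": -2.1},
    {"x": -8,"y": -38,"z": 0,"ax": -2.1}
  ]
}}

```text
invalid input at $.rows[0]: expected keys x, y, z, ax, ay, az, gripper
```

Call:
{"op": "apply_moves", "data": {
  "rows": [
    {"x": -7,"y": -38,"z": -1,"ax": -2.1},
    {"x": -8,"y": -37,"z": -3,"ax": -2.1},
    {"x": -7,"y": -37,"z": -4,"ax": -2.1},
    {"x": -8,"y": -37,"z": -6,"ax": -2.1},
    {"x": -7,"y": -37,"z": -7,"ax": -2.1}
  ]
}}

```text
invalid input at $.rows[0]: expected keys x, y, z, ax, ay, az, gripper
```

Call:
{"op": "apply_moves", "data": {
  "rows": [
    {"x": -8,"y": -37,"z": -8,"ax": -2.1},
    {"x": 0},
    {"x": 0}
  ]
}}

```text
invalid input at $.rows[0]: expected keys x, y, z, ax, ay, az, gripper
```

```bash
python3 - <<'E'
from h import *
import pickle
o=get_obs();print(o['clock'],o['position'],o['ee_rot'],o['joint_pos'])
c=camera('wrist');pickle.dump((o,c),open('w1.pkl','wb'));cv2.imwrite('pics/w1.png',c['color'][...,::-1])
T=np.array([.481,-.1306,.1076]);print(proj(c,[T,[ 0.5349,-0.1396,.1088],[0.4271,-0.1217,.1065]]))
for ce,a,b,m in blobs(c,'red',100): print(ce,a,b,quad(m).tolist())
E
```

```text
0.2 [0.24032082 0.57674784 0.24184196] [ 1.96126705e-01  9.80578481e-01 -3.92616259e-04 -6.41017404e-05] [-1.19860553  0.33263304 -0.06467025  1.46057074  0.02159027  1.34987891
 -0.08850482]
[[-23.04286574 487.70907385]
 [ -4.63752139 508.95954817]
 [-42.47083682 464.81844598]]
[618.7 154.4] 1711 [595 134  45  46] [[595.0, 134.0], [639.0, 134.0], [639.0, 179.0], [595.0, 179.0]]
[484.7 379.1] 1138 [463 353  46  47] [[462.70001220703125, 398.6000061035156], [465.29998779296875, 352.5], [510.0, 355.0], [507.3999938964844, 401.1000061035156]]
```

View pics/w1.png

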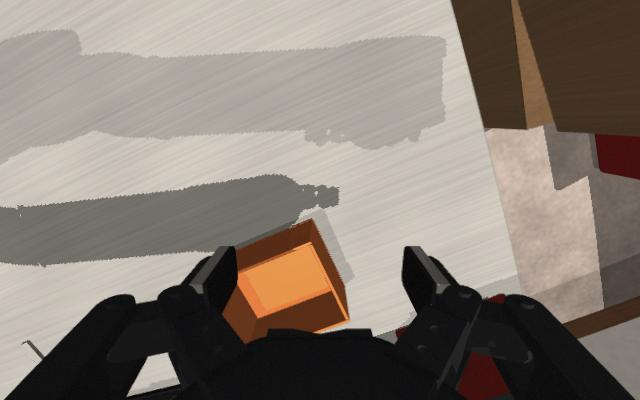

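The arm has not moved, because every row needs all seven keys. The picture only shows the tub between the fingers, around (300,280). I'll resend the rows complete.

Call:
{"op": "apply_moves", "data": {
  "rows": [
    {"x": -33,"y": -22,"z": -2,"ax": 0,"ay": 0,"az": -1.3,"gripper": 0},
    {"x": -32,"y": -22,"z": -2,"ax": 0,"ay": 0,"az": -1.3,"gripper": 0},
    {"x": -32,"y": -23,"z": -2,"ax": 0,"ay": 0,"az": -1.3,"gripper": 0},
    {"x": -31,"y": -24,"z": -2,"ax": 0,"ay": 0,"az": -1.3,"gripper": 0},
    {"x": -31,"y": -25,"z": -2,"ax": 0,"ay": 0,"az": -1.3,"gripper": 0}
  ]
}}

```text
clock: 0.67
position: [0.3508, 0.4118, 0.2524]
ee_rot: [0.14, 0.99, 0.0, -0.0]
ft_force: [1.3, -0.3, 0.0]
grip_width: 1.005
grasp_force: 0.0
```

Call:
{"op": "apply_moves", "data": {
  "rows": [
    {"x": -30,"y": -25,"z": -2,"ax": 0,"ay": 0,"az": -1.3,"gripper": 0},
    {"x": -30,"y": -26,"z": -1,"ax": 0,"ay": 0,"az": -1.4,"gripper": 0},
    {"x": -29,"y": -27,"z": -2,"ax": 0,"ay": 0,"az": -1.3,"gripper": 0},
    {"x": -28,"y": -27,"z": -1,"ax": 0,"ay": 0,"az": -1.4,"gripper": 0},
    {"x": -28,"y": -28,"z": -2,"ax": 0,"ay": 0,"az": -1.3,"gripper": 0}
  ]
}}

```text
clock: 1.08
position: [0.4609, 0.2485, 0.2605]
ee_rot: [0.081, 0.997, 0.0, 0.0]
ft_force: [1.0, 0.6, 1.3]
grip_width: 1.002
grasp_force: 0.0
```

Call:
{"op": "apply_moves", "data": {
  "rows": [
    {"x": -8,"y": -37,"z": 6,"ax": -2.1,"ay": 0,"az": 0,"gripper": 0},
    {"x": -7,"y": -38,"z": 4,"ax": -2.1,"ay": 0,"az": 0,"gripper": 0},
    {"x": -8,"y": -38,"z": 3,"ax": -2.1,"ay": 0,"az": 0,"gripper": 0},
    {"x": -7,"y": -38,"z": 1,"ax": -2.1,"ay": 0,"az": 0,"gripper": 0},
    {"x": -8,"y": -38,"z": 0,"ax": -2.1,"ay": 0,"az": 0,"gripper": 0}
  ]
}}

```text
clock: 1.5
position: [0.4667, 0.0571, 0.2326]
ee_rot: [0.082, 0.992, 0.093, 0.008]
ft_force: [0.5, 0.5, -0.6]
grip_width: 1.003
grasp_force: 0.0
```

Call:
{"op": "apply_moves", "data": {
  "rows": [
    {"x": -7,"y": -38,"z": -1,"ax": -2.1,"ay": 0,"az": 0,"gripper": 0},
    {"x": -8,"y": -37,"z": -3,"ax": -2.1,"ay": 0,"az": 0,"gripper": 0},
    {"x": -7,"y": -37,"z": -4,"ax": -2.1,"ay": 0,"az": 0,"gripper": 0},
    {"x": -8,"y": -37,"z": -6,"ax": -2.1,"ay": 0,"az": 0,"gripper": 0},
    {"x": -7,"y": -37,"z": -7,"ax": -2,"ay": 0,"az": 0,"gripper": 0}
  ]
}}

```text
clock: 1.92
position: [0.4732, -0.132, 0.206]
ee_rot: [0.08, 0.98, 0.182, 0.016]
ft_force: [0.7, 0.4, 0.6]
grip_width: 0.997
grasp_force: 0.0
```

Call:
{"op": "apply_moves", "data": {
  "rows": [
    {"x": -8,"y": -37,"z": -8,"ax": -2.1,"ay": 0,"az": 0,"gripper": 0},
    {"x": 0,"y": 0,"z": 0,"ax": 0,"ay": 0,"az": 0,"gripper": 0},
    {"x": 0,"y": 0,"z": 0,"ax": 0,"ay": 0,"az": 0,"gripper": 0}
  ]
}}

```text
clock: 2.17
position: [0.4741, -0.1714, 0.1984]
ee_rot: [0.083, 0.977, 0.198, 0.015]
ft_force: [0.2, 0.8, 0.8]
grip_width: 1.003
grasp_force: 0.0
```

```bash
python3 - <<'E'
from h import *
import pickle
o=get_obs();print(o['clock'],o['position'],o['ee_rot'],o['joint_pos'])
c=camera('wrist');pickle.dump((o,c),open('w1.pkl','wb'));cv2.imwrite('pics/w1.png',c['color'][...,::-1])
T=np.array([.481,-.1306,.1076]);print(proj(c,[T,[ 0.5349,-0.1396,.1088],[0.4271,-0.1217,.1065]]))
for ce,a,b,m in blobs(c,'red',100): print(ce,a,b,quad(m).tolist())
E
```

```text
2.1667 [ 0.47409407 -0.17142139  0.19840638] [0.08347264 0.97653503 0.19792155 0.01545005] [-0.13474097  0.23675805  0.72897628  1.80402117 -0.52967416  1.37244893
  2.15689538]
[[323.34631536 204.55844198]
 [323.98895557 262.14954848]
 [322.5487994  139.86565901]]
[617.6 199.5] 6926 [584 109  56 171] [[584.0, 109.0], [639.0, 109.0], [639.0, 279.0], [584.0, 279.0]]
[328.9 200.8] 939 [323 140  14 127] [[321.29998779296875, 265.8999938964844], [328.0, 139.8000030517578], [336.70001220703125, 140.3000030517578], [330.0, 266.3999938964844]]
[460.6 246.1] 307 [448 238  26  17] [[445.6000061035156, 246.8000030517578], [452.20001220703125, 233.60000610351562], [475.0, 245.0], [468.3999938964844, 258.20001220703125]]
```

View pics/w1.png

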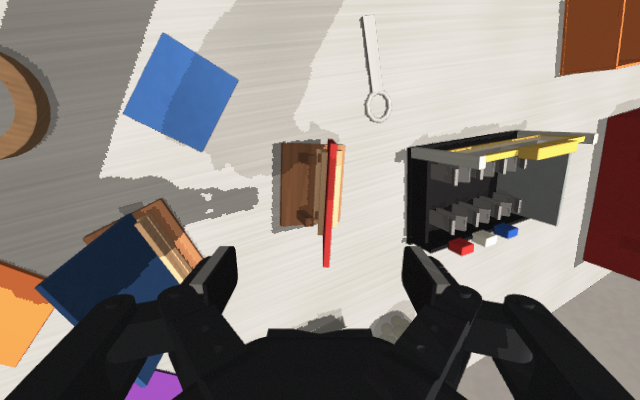

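The wrist view shows the red panel almost edge-on between the fingers, columns 323-336 and rows 139-267. The rack with its three clips is on the right, around (485,240).

```bash
python3 - <<'E'
from h import *
import pickle
o,c=pickle.load(open('w1.pkl','rb'))
m=[b for b in blobs(c,'red',100) if 300<b[0][0]<350][0][3]
for y in range(138,270,8): x=np.where(m[y])[0]; print(y,(x.min(),x.max()) if len(x) else None,end=' ')
r=R.from_quat(o['ee_rot']);p=np.array(o['position'])
M=R.from_rotvec(c['rvec']);cam=-M.inv().apply(c['tvec']);print('\ncam in tool',r.inv().apply(cam-p).round(4),'fwd',r.inv().apply(M.inv().apply([0,0,1])).round(3))
ys=np.arange(144,266,4);xl=np.array([np.where(m[y])[0].min() for y in ys]);xr=np.array([np.where(m[y])[0].max()+1 for y in ys])
pl=np.polyfit(ys,xl,1);pr=np.polyfit(ys,xr,1)
def tool(px,h):
    oo,d=ray(c,px); oo=r.inv().apply(oo-p); d=r.inv().apply(d); return oo+d*((h-oo[2])/d[:,2])[:,None]
for h in(.09,.095,.1,.105): print(h,(tool([[np.polyval(pl,139.5),139.5],[np.polyval(pl,267),267],[np.polyval(pr,139.5),139.5],[np.polyval(pr,267),267]],h)*1e3).round(1).tolist())
E
```

```text
138 None 146 (np.int64(328), np.int64(336)) 154 (np.int64(329), np.int64(336)) 162 (np.int64(328), np.int64(335)) 170 (np.int64(328), np.int64(334)) 178 (np.int64(327), np.int64(334)) 186 (np.int64(327), np.int64(333)) 194 (np.int64(326), np.int64(333)) 202 (np.int64(325), np.int64(332)) 210 (np.int64(325), np.int64(332)) 218 (np.int64(324), np.int64(331)) 226 (np.int64(324), np.int64(330)) 234 (np.int64(323), np.int64(330)) 242 (np.int64(323), np.int64(329)) 250 (np.int64(323), np.int64(329)) 258 (np.int64(323), np.int64(328)) 266 (np.int64(323), np.int64(328)) 
cam in tool [ 0.0702 -0.0006 -0.1314] fwd [-0.278 -0.001  0.961]
0.09 [[55.5, 6.8, 90.0], [-54.9, 1.8, 90.0], [55.5, 13.4, 90.0], [-54.9, 7.5, 90.0]]
0.095 [[55.1, 6.9, 95.0], [-57.7, 1.9, 95.0], [55.1, 13.7, 95.0], [-57.7, 7.6, 95.0]]
0.1 [[54.8, 7.1, 100.0], [-60.6, 1.9, 100.0], [54.8, 14.0, 100.0], [-60.6, 7.8, 100.0]]
0.105 [[54.5, 7.3, 105.0], [-63.4, 2.0, 105.0], [54.5, 14.3, 105.0], [-63.4, 8.0, 105.0]]
```

Call:
{"op": "apply_moves", "data": {
  "rows": [
    {"x": 0,"y": 7,"z": 30,"ax": 0,"ay": 0,"az": 2.8,"gripper": 0},
    {"x": 0,"y": 0,"z": 32,"ax": 0,"ay": 0,"az": 0,"gripper": 0.3},
    {"x": 0,"y": 0,"z": 30,"ax": 0,"ay": 0,"az": 0,"gripper": 0.4},
    {"x": 0,"y": 0,"z": 18,"ax": 0,"ay": 0,"az": 0,"gripper": 0.5},
    {"x": 0,"y": 0,"z": 12,"ax": 0,"ay": 0,"az": 0,"gripper": 0.5}
  ]
}}

```text
clock: 2.63
position: [0.4835, -0.1116, 0.089]
ee_rot: [0.102, 0.974, 0.2, 0.011]
ft_force: [-0.2, 0.1, -0.3]
grip_width: 0.502
grasp_force: 0.0
```

```bash
python3 - <<'E'
from h import *
import pickle
o=get_obs();print(o['position'],o['ee_rot'],o['joint_pos'],o['ft_force'])
c=camera('wrist');cv2.imwrite('pics/w2.png',c['color'][...,::-1])
E
```

```text
[ 0.48350643 -0.11159406  0.08899964] [0.10230639 0.97441674 0.19983762 0.01050478] [-0.17800671  0.33666998  0.65778692  1.95398677 -0.65217418  1.14713096
  2.17166317] [-0.19689151  0.09009688 -0.26910315]
```

View pics/w2.png

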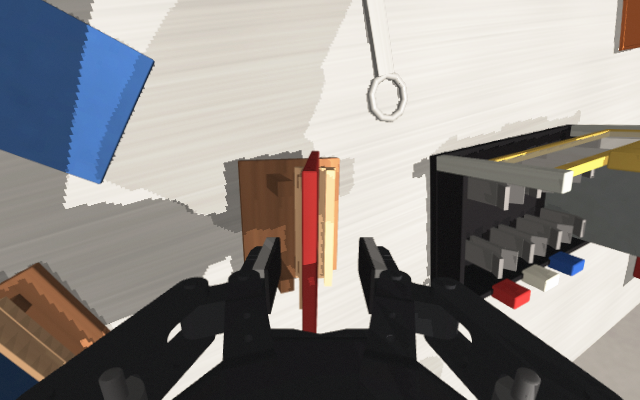

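The panel stands between the fingers. Its strip is at columns 303-320 against a finger middle of about 319, so I shift -3 mm and close.

Call:
{"op": "apply_moves", "data": {
  "rows": [
    {"x": 0,"y": -3,"z": 0,"ax": 0,"ay": 0,"az": 0,"gripper": 0.6},
    {"x": 0,"y": 0,"z": 0,"ax": 0,"ay": 0,"az": 0,"gripper": 1},
    {"x": 0,"y": 0,"z": 0,"ax": 0,"ay": 0,"az": 0,"gripper": 1},
    {"x": 0,"y": 0,"z": 0,"ax": 0,"ay": 0,"az": 0,"gripper": 1},
    {"x": 0,"y": 0,"z": 0,"ax": 0,"ay": 0,"az": 0,"gripper": 1}
  ],
  "newtons": 70
}}

```text
clock: 3.1
position: [0.4842, -0.1175, 0.0909]
ee_rot: [0.104, 0.974, 0.2, 0.013]
ft_force: [-1.2, 1.9, 7.2]
grip_width: 0.061
grasp_force: 68.3
```

Call:
{"op": "apply_moves", "data": {
  "rows": [
    {"x": 0,"y": 0,"z": 0,"ax": 0,"ay": 0,"az": 0,"gripper": 1},
    {"x": 0,"y": 0,"z": 0,"ax": 0,"ay": 0,"az": 0,"gripper": 1}
  ]
}}

```text
clock: 3.27
position: [0.4843, -0.1175, 0.0909]
ee_rot: [0.104, 0.974, 0.2, 0.013]
ft_force: [-1.2, 1.9, 8.2]
grip_width: 0.061
grasp_force: 68.3
```

```bash
python3 - <<'E'
from h import *
o=get_obs();p=np.array(o['position']);r=R.from_quat(o['ee_rot'])
print(r.as_matrix().round(3).tolist())
plan([(p-r.as_matrix()[:,2]*.1,r,3),(np.array([.554,.09,.25]),pose(np.radians(-3.1),0),8)])
E
```

```text
[[-0.978, 0.198, 0.066], [0.208, 0.898, 0.387], [0.017, 0.392, -0.92]]
-0 0 -33 | 0 0 0
0 -0 -34 | 0 0 0
0 -0 -33 | 0 0 0
-> [ 0.4776 -0.1563  0.1828]
-3 33 5 | 2.9 0.1 -1.1
-3 33 3 | 2.9 0.1 -1.1
-4 33 1 | 2.9 0.1 -1.1
-5 33 -0 | 2.9 0.1 -1.1
-5 33 -2 | 2.9 0.1 -1.1
-6 32 -3 | 2.9 0.1 -1.2
-7 32 -5 | 2.9 0.1 -1.1
-7 32 -7 | 2.8 0.1 -1.2
-> [0.5539 0.0898 0.2498]
```

Call:
{"op": "apply_moves", "data": {
  "rows": [
    {"x": 0,"y": 0,"z": -20,"ax": 0,"ay": 0,"az": 0,"gripper": 1},
    {"x": 0,"y": 0,"z": -40,"ax": 0,"ay": 0,"az": 0,"gripper": 1},
    {"x": 0,"y": 0,"z": -40,"ax": 0,"ay": 0,"az": 0,"gripper": 1},
    {"x": -3,"y": 33,"z": 5,"ax": 2.9,"ay": 0.1,"az": -1.1,"gripper": 1},
    {"x": -3,"y": 33,"z": 3,"ax": 2.9,"ay": 0.1,"az": -1.1,"gripper": 1}
  ]
}}

```text
clock: 3.68
position: [0.4965, -0.0991, 0.2005]
ee_rot: [0.09, 0.985, 0.148, 0.012]
ft_force: [1.8, 2.2, -2.2]
grip_width: 0.062
grasp_force: 68.6
```

Call:
{"op": "apply_moves", "data": {
  "rows": [
    {"x": -4,"y": 33,"z": 1,"ax": 2.9,"ay": 0.1,"az": -1.1,"gripper": 1},
    {"x": -5,"y": 33,"z": 0,"ax": 2.9,"ay": 0.1,"az": -1.1,"gripper": 1},
    {"x": -5,"y": 33,"z": -2,"ax": 2.9,"ay": 0.1,"az": -1.1,"gripper": 1},
    {"x": -6,"y": 32,"z": -3,"ax": 2.9,"ay": 0.1,"az": -1.2,"gripper": 1},
    {"x": -7,"y": 32,"z": -5,"ax": 2.9,"ay": 0.1,"az": -1.1,"gripper": 1}
  ]
}}

```text
clock: 4.1
position: [0.5442, 0.0598, 0.2406]
ee_rot: [0.037, 0.999, 0.023, 0.002]
ft_force: [0.7, -0.3, -2.3]
grip_width: 0.057
grasp_force: 68.6
```

Call:
{"op": "apply_moves", "data": {
  "rows": [
    {"x": -7,"y": 32,"z": -7,"ax": 2.8,"ay": 0.1,"az": -1.2,"gripper": 1},
    {"x": 0,"y": 0,"z": 0,"ax": 0,"ay": 0,"az": 0,"gripper": 1},
    {"x": 0,"y": 0,"z": 0,"ax": 0,"ay": 0,"az": 0,"gripper": 1},
    {"x": 0,"y": 0,"z": 0,"ax": 0,"ay": 0,"az": 0,"gripper": 1}
  ]
}}

```text
clock: 4.43
position: [0.5532, 0.0891, 0.2477]
ee_rot: [0.027, 1.0, -0.001, -0.001]
ft_force: [0.2, -1.2, -1.9]
grip_width: 0.057
grasp_force: 68.9
```

```bash
python3 - <<'E'
from h import *
import pickle
o=get_obs();C={n:camera(n) for n in('wrist','side','top')};pickle.dump((o,C),open('w3.pkl','wb'))
print(o['position'],o['ee_rot'],o['ft_force'],o['joint_pos'])
a=C['wrist']['color'];b=cv2.resize(C['side']['color'][90:290,210:370],(320,400),interpolation=2)
cv2.imwrite('pics/w3.png',np.hstack([a[:,80:560],b])[...,::-1])
for n in C:
  for col in('red','blue'):
    for ce,ar,bb,m in blobs(C[n],col,15): 
      if n!='side' or 220<ce[0]<380 and 90<ce[1]<290: print(n,col,ce,ar,bb)
E
```

```text
[0.55317715 0.08912764 0.24769333] [ 2.71994694e-02  9.99629270e-01 -6.76168977e-04 -1.02658588e-03] [ 0.1573747  -1.15029176 -1.8842649 ] [-0.67423144  0.19290746  0.4974094   1.65098585 -0.09355756  1.32393953
  1.35489148]
wrist red [319.3 237.6] 2431 [310 147  19 187]
wrist red [632.6 326.8] 865 [620 279  20  81]
wrist blue [67.7 42.8] 4206 [29  0 80 91]
wrist blue [ 18.2 182.6] 3040 [  0 128  61  98]
wrist blue [396.9 239.7] 370 [385 231  24  18]
side red [281.4 184.3] 836 [263 168  37  32]
side red [262.8 221.1] 48 [260 216   6  11]
side blue [353.3  90.4] 306 [348  69  11  43]
side blue [309.6 153.4] 592 [296 143  28  25]
side blue [347.4 185.5] 257 [334 177  28  18]
side blue [253.7 240. ] 29 [251 237   6   6]
top blue [435.3  22. ] 2773 [402   0  69  45]
top blue [422.1 182.8] 468 [408 163  27  40]
top blue [388.6 236. ] 595 [373 220  33  33]
```

View pics/w3.png

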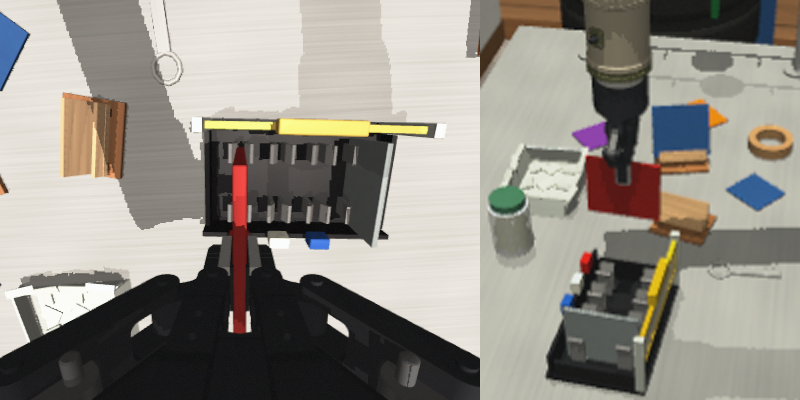

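The red panel hangs upright in the gripper, close above its own slot. Its strip is at column 320 of the full image, the gate guide caps are near (277,125) and (519,130), and the white and blue clips near (359,242) and (397,240). The side view shows it level.

```bash
python3 - <<'E'
from h import *
import pickle
o,C=pickle.load(open('w3.pkl','rb'));c=C['wrist'];s=C['side']
g=c['color'].astype(int);r=R.from_quat(o['ee_rot']);p=np.array(o['position'])
def white(x0,x1,y0,y1):
    w=g[y0:y1,x0:x1]; m=(w.min(2)>215); n,l,st,ce=cv2.connectedComponentsWithStats(m.astype(np.uint8)); return [(ce[i]+[x0,y0],st[i]+[x0,y0,0,0,0]) for i in range(1,n) if st[i,4]>15]
A=white(262,300,112,138);B=white(500,535,118,142);W=white(340,375,230,255)
print(A,B,W)
ce=white
h=cv2.cvtColor(c['color'],cv2.COLOR_RGB2HSV);m=((h[...,0]>22)&(h[...,0]<35)&(h[...,1]>120)&(h[...,2]>120)).astype(np.uint8);m[:100]=0;m[160:]=0
for y in(122,126,130): x=np.where(m[y])[0];print('yellow row',y,x.min() if len(x) else 0,x.max() if len(x) else 0)
xs=[365,400,440];print([ (x,np.where(m[:,x])[0].min(),np.where(m[:,x])[0].max()) for x in xs])
red=[b for b in blobs(c,'red') if 300<b[0][0]<340][0][3]
print([(y,np.where(red[y])[0].min(),np.where(red[y])[0].max()) for y in range(147,333,12)])
V=[int(g[y,317:323,0].mean()) for y in range(140,180,2)];print(V)
q=[b for b in blobs(s,'red') if b[1]>500][0][3]
cs,_=cv2.findContours(q.astype(np.uint8),0,1);pts=cv2.approxPolyDP(max(cs,key=cv2.contourArea),4,True).reshape(-1,2);print(pts.tolist())
oo,d=ray(s,pts);P=oo+d*((.0891+.003-oo[1])/d[:,1])[:,None];print(P.round(4).tolist(), r.inv().apply(P-p).round(4).tolist())
E
```

```text
[(array([274.16898148, 122.33101852]), array([262, 112,  32,  26, 432]))] [(array([521.29250457, 129.45521024]), array([500, 118,  35,  24, 547]))] [(array([342.95121951, 240.68292683]), array([340, 238,   8,   7,  41])), (array([362.42519685, 245.58005249]), array([350, 238,  25,  17, 381]))]
yellow row 122 284 449
yellow row 126 285 507
yellow row 130 360 507
[(365, np.int64(119), np.int64(133)), (400, np.int64(120), np.int64(134)), (440, np.int64(121), np.int64(135))]
[(147, np.int64(318), np.int64(322)), (159, np.int64(315), np.int64(325)), (171, np.int64(312), np.int64(326)), (183, np.int64(312), np.int64(326)), (195, np.int64(312), np.int64(326)), (207, np.int64(313), np.int64(326)), (219, np.int64(313), np.int64(326)), (231, np.int64(310), np.int64(328)), (243, np.int64(313), np.int64(326)), (255, np.int64(313), np.int64(326)), (267, np.int64(314), np.int64(325)), (279, np.int64(314), np.int64(325)), (291, np.int64(314), np.int64(325)), (303, np.int64(314), np.int64(325)), (315, np.int64(314), np.int64(324)), (327, np.int64(314), np.int64(324))]
[78, 52, 32, 40, 73, 74, 72, 71, 71, 72, 71, 70, 70, 213, 240, 240, 240, 240, 240, 240]
[[263, 168], [265, 194], [298, 199], [298, 172], [286, 171], [286, 181], [279, 183], [271, 169]]
[[0.6045, 0.0921, 0.2773], [0.6046, 0.0921, 0.1818], [0.505, 0.0921, 0.1748], [0.5039, 0.0921, 0.2744], [0.5383, 0.0921, 0.2741], [0.5393, 0.0921, 0.2382], [0.5602, 0.0921, 0.2285], [0.5814, 0.0921, 0.2763]] [[-0.0511, 0.0057, -0.0297], [-0.0513, 0.0059, 0.0657], [0.0482, 0.0004, 0.073], [0.0494, 0.0003, -0.0266], [0.0151, 0.0021, -0.0263], [0.014, 0.0022, 0.0095], [-0.0069, 0.0034, 0.0192], [-0.028, 0.0045, -0.0287]]
```

```bash
python3 - <<'E'
from h import *
from scipy.optimize import fsolve
import pickle
o,C=pickle.load(open('w3.pkl','rb'));c=C['wrist'];r=R.from_quat(o['ee_rot']);p=np.array(o['position'])
h=cv2.cvtColor(c['color'],cv2.COLOR_RGB2HSV);H=h[...,0];m=(H>22)&(H<35)&(h[...,1]>120)&(h[...,2]>120)
def T(px,z): return (r.inv().apply(plane(c,px,z)-p)*1e3).round(1)
xs=np.arange(365,446,4);up=np.array([np.where(m[100:160,x])[0].min()+100 for x in xs]);dn=np.array([np.where(m[100:160,x])[0].max()+101 for x in xs])
a=np.polyfit(xs,up,1);b=np.polyfit(xs,dn,1);print('slopes',a[0],b[0])
row=np.where(m[121])[0];row2=np.where(m[131])[0];print(row.min(),row.max(),row2.min(),[ (y,np.where(m[y])[0].min(),np.where(m[y])[0].max()) for y in range(117,137)])
for z in(.147,): print('handle up/dn ends in tool mm',T([[360,np.polyval(a,360)],[448,np.polyval(a,448)],[360,np.polyval(b,360)],[448,np.polyval(b,448)]],z).tolist())
bl=(H>98)&(H<122)&(h[...,1]>120)&(h[...,2]>40)
print('blue rows/cols',[(x,np.where(bl[220:260,x])[0].min()+220,np.where(bl[220:260,x])[0].max()+221) for x in range(387,408,4)])
wh=(h[...,1]<25)&(h[...,2]>190)
print('white',[(x,np.where(wh[225:260,x])[0][[0,-1]]+225) for x in range(352,374,4) if wh[225:260,x].any()])
V=c['color'].astype(int).max(2)
print('V rows',[(x,V[228:256:2,x].tolist()) for x in(356,366,392,402)])
f=lambda v:[proj(c,p+r.apply([v[0],0,zt]))[0][1]-166, proj(c,p+r.apply([v[0]-.1*np.sin(v[1]),0,zt+.1*np.cos(v[1])]))[0][1]-145.5]
for zt in(-.024,-.028,-.032,-.036):
    v=fsolve(f,[.055,0]);print('zt',zt,v[0],np.degrees(v[1]),'edge w px',proj(c,p+r.apply([[v[0],-.003,zt],[v[0],.003,zt]]))[:,0])
E
```

```text
slopes 0.025649350649350703 0.025649350649350672Traceback (most recent call last):
  File "<stdin>", line 9, in <module>
    return umr_minimum(a, axis, None, out, keepdims, initial, where)
ValueError: zero-size array to reduction operation minimum which has no identity
```

```bash
python3 - <<'E'
from h import *
from scipy.optimize import fsolve
import pickle
o,C=pickle.load(open('w3.pkl','rb'));c=C['wrist'];r=R.from_quat(o['ee_rot']);p=np.array(o['position'])
h=cv2.cvtColor(c['color'],cv2.COLOR_RGB2HSV);H=h[...,0];m=(H>22)&(H<35)&(h[...,1]>120)&(h[...,2]>120);m[:105]=0;m[160:]=0
def T(px,z): return (r.inv().apply(plane(c,px,z)-p)*1e3).round(1)
xs=np.arange(365,446,4);up=np.array([np.where(m[:,x])[0].min() for x in xs]);dn=np.array([np.where(m[:,x])[0].max()+1 for x in xs])
a=np.polyfit(xs,up,1);b=np.polyfit(xs,dn,1)
print([(y,*np.where(m[y])[0][[0,-1]].tolist()) for y in range(117,137) if m[y].any()])
print('handle',T([[355,np.polyval(a,355)],[449.5,np.polyval(a,449)],[355,np.polyval(b,355)],[449.5,np.polyval(b,449)]],.147).tolist())
bl=(H>98)&(H<122)&(h[...,1]>120)&(h[...,2]>40);wh=(h[...,1]<25)&(h[...,2]>190)
for n,k,x0 in(('blue',bl,386),('white',wh,350)): print(n,[(x,*(np.where(k[225:260,x])[0][[0,-1]]+225).tolist()) for x in range(x0,x0+24,4) if k[225:260,x].any()])
f=lambda v:[proj(c,p+r.apply([v[0],0,zt]))[0][1]-166, proj(c,p+r.apply([v[0]-.1*np.sin(v[1]),0,zt+.1*np.cos(v[1])]))[0][1]-145.5]
for zt in(-.024,-.028,-.032,-.036):
    v=fsolve(f,[.055,0]);print('zt',zt,v[0],np.degrees(v[1]),proj(c,p+r.apply([[v[0],-.003,zt],[v[0],.003,zt]]))[:,0])
E
```

```text
[(119, 360, 379), (120, 360, 421), (121, 285, 448), (122, 284, 449), (123, 352, 449), (124, 349, 455), (125, 285, 480), (126, 285, 507), (127, 285, 507), (128, 285, 507), (129, 306, 507), (130, 360, 507), (131, 360, 507), (132, 360, 506), (133, 360, 506), (134, 388, 447), (135, 432, 447)]
handle [[71.1, 27.9, 100.8], [69.6, 104.0, 100.7], [59.6, 28.3, 100.8], [57.9, 105.4, 100.7]]
blue [(386, 232, 241), (390, 231, 248), (394, 231, 248), (398, 231, 248), (402, 232, 248), (406, 235, 248)]
white [(350, 239, 247), (354, 238, 259), (358, 238, 259), (362, 239, 259), (366, 239, 259), (370, 238, 259)]
zt -0.024 0.05316553052837275 0.5181023092082278 [312.82911753 328.43037206]
zt -0.028 0.053803136092558226 0.6842399576925176 [312.57174622 328.77746748]
zt -0.032 0.05444074167938816 0.8503415768517362 [312.29362828 329.15254253]
zt -0.036 0.05507834729171877 1.0164085864031722 [311.99214983 329.55912236]
```

Call:
{"op": "apply_moves", "data": {
  "rows": [
    {"x": 0,"y": 0,"z": 30,"ax": 0,"ay": 0,"az": 0,"gripper": 1},
    {"x": 0,"y": 0,"z": 35,"ax": 0,"ay": 0,"az": 0,"gripper": 1},
    {"x": 0,"y": 0,"z": 25,"ax": 0,"ay": 0,"az": 0,"gripper": 1},
    {"x": 0,"y": 0,"z": 0,"ax": 0,"ay": 0,"az": 0,"gripper": 1},
    {"x": 0,"y": 0,"z": 0,"ax": 0,"ay": 0,"az": 0,"gripper": 1}
  ]
}}

```text
clock: 5.0
position: [0.5524, 0.0886, 0.1573]
ee_rot: [0.028, 1.0, -0.001, -0.002]
ft_force: [-0.2, 0.4, -1.3]
grip_width: 0.061
grasp_force: 68.7
```

```bash
python3 - <<'E'
from h import *
import pickle
o=get_obs();C={n:camera(n) for n in('wrist','side')};pickle.dump((o,C),open('w4.pkl','wb'))
print(o['position'],o['ee_rot'],o['ft_force'])
a=C['wrist']['color'][50:350,200:440];b=C['side']['color'][160:280,220:330]
cv2.imwrite('pics/w4.png',np.hstack([cv2.resize(a,(400,500),interpolation=2),cv2.resize(b,(400,500),interpolation=2)])[...,::-1])
E
```

```text
[0.55241389 0.08855298 0.15725807] [ 0.02772482  0.9996129  -0.00102591 -0.00208117] [-0.23540994  0.38682769 -1.26442525]
```

View pics/w4.png

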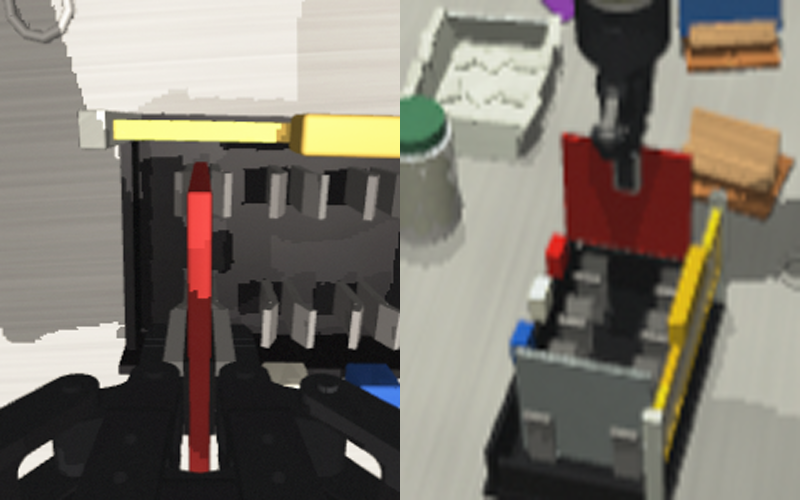

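The panel hangs just above the red slot. In the wrist crop its lower end is at (200,165), between ribs at about columns 180 and 228. The side view shows it level, above the red-clip slot. I'll get the rib columns as numbers.

```bash
python3 - <<'E'
from h import *
import pickle
o,C=pickle.load(open('w4.pkl','rb'));c=C['wrist'];r=R.from_quat(o['ee_rot']);p=np.array(o['position'])
g=cv2.cvtColor(c['color'],cv2.COLOR_RGB2GRAY).astype(int)
print('cx',c['cx'],c['cy'])
T=lambda px,z:(r.inv().apply(plane(c,px,z)-p)*1e3).round(1)
for y in(156,164,172,178,222,230,238,246,252):
    x=np.arange(296,450); v=g[y,x]; e=np.diff(v); k=[(int(x[i])+1,int(e[i])) for i in range(len(e)) if abs(e[i])>18]; print(y,k)
print('grid tool y at z=.059 per col', T([[300,164],[322,164],[344,164],[322,240]],.059).tolist())
# yellow frame left part line and handle
h=cv2.cvtColor(c['color'],cv2.COLOR_RGB2HSV);m=(h[...,0]>22)&(h[...,0]<35)&(h[...,1]>120)&(h[...,2]>120);m[:100]=0;m[160:]=0
print('yellow',[(x,*np.where(m[:,x])[0][[0,-1]].tolist()) for x in list(range(270,370,12))+list(range(390,470,12)) if m[:,x].any()])
red=[b for b in blobs(c,'red') if 300<b[0][0]<340][0][3]
print([(y,*np.where(red[y])[0][[0,-1]].tolist()) for y in range(145,300,10) if red[y].any()])
E
```

```text
cx 319.18587227804306 200.58665282986684
156 [(304, 20), (305, 40), (315, -20), (327, 28), (335, 51), (339, -39), (340, -29), (347, -48), (362, 23), (363, 48), (364, 27), (368, -20), (372, -34), (373, -46), (382, 19), (393, 56), (394, 29), (397, -53), (398, -74), (408, 21), (421, 63), (426, -23), (428, -38), (438, 27)]
164 [(304, 20), (305, 28), (313, -32), (326, 19), (327, 23), (334, 32), (335, 42), (339, -51), (347, -45), (362, 51), (363, 47), (371, -20), (372, -58), (392, 33), (393, 36), (396, -45), (397, -90), (420, 71), (425, -29), (426, -29), (427, -37), (437, 28)]
172 [(304, 21), (305, 26), (313, 36), (326, -22), (327, -25), (334, 35), (335, 34), (338, -20), (339, -67), (345, -41), (346, 23), (347, 27), (362, 50), (363, 27), (367, -20), (371, -33), (372, -54), (392, 38), (395, -40), (396, -79), (397, -25), (419, 82), (424, -27), (425, -30), (426, -34), (436, 28), (449, 38)]
178 [(304, 19), (305, 27), (313, 33), (326, -24), (327, -31), (334, 37), (335, 24), (338, -32), (339, -51), (361, 33), (362, 40), (370, -19), (391, 44), (392, 33), (395, -38), (396, -37), (418, 47), (419, 3
[... 1268 characters left out ...]
 -28), (424, 21), (425, 50), (435, -20), (437, 47), (438, 47), (440, -48), (441, -116)]
grid tool y at z=.059 per col [[35.3, -16.4, 98.4], [35.3, 1.7, 98.4], [35.3, 19.8, 98.4], [-32.3, 1.8, 98.1]]
yellow [(282, 133, 133), (294, 133, 133), (306, 122, 122), (318, 134, 134), (342, 134, 134), (354, 135, 135), (366, 127, 127), (390, 119, 142), (402, 120, 142), (414, 120, 142), (426, 120, 142), (438, 120, 143), (450, 121, 143), (462, 121, 143)]
[(155, 315, 325), (165, 313, 326), (175, 312, 326), (185, 312, 326), (195, 312, 326), (205, 312, 326), (215, 313, 326), (225, 313, 326), (235, 313, 326), (245, 313, 326), (255, 313, 326), (265, 314, 325), (275, 314, 325), (285, 314, 325), (295, 314, 325)]
```

Call:
{"op": "apply_moves", "data": {
  "rows": [
    {"x": 0,"y": 0.5,"z": 0,"ax": 0,"ay": 0,"az": 1.0,"gripper": 1},
    {"x": 0,"y": 0,"z": 12,"ax": 0,"ay": 0,"az": 0,"gripper": 1},
    {"x": 0,"y": 0,"z": 12,"ax": 0,"ay": 0,"az": 0,"gripper": 1},
    {"x": 0,"y": 0,"z": 8,"ax": 0,"ay": 0,"az": 0,"gripper": 1},
    {"x": 0,"y": 0,"z": 8,"ax": 0,"ay": 0,"az": 0,"gripper": 1}
  ]
}}

```text
clock: 5.52
position: [0.5524, 0.0902, 0.116]
ee_rot: [0.035, 0.999, -0.001, -0.002]
ft_force: [0.1, 0.2, -1.7]
grip_width: 0.06
grasp_force: 69.1
```

Call:
{"op": "apply_moves", "data": {
  "rows": [
    {"x": 0,"y": 0,"z": 6,"ax": 0,"ay": 0,"az": 0,"gripper": 1},
    {"x": 0,"y": 0,"z": 6,"ax": 0,"ay": 0,"az": 0,"gripper": 1},
    {"x": 0,"y": 0,"z": 6,"ax": 0,"ay": 0,"az": 0,"gripper": 1},
    {"x": 0,"y": 0,"z": 4,"ax": 0,"ay": 0,"az": 0,"gripper": 1},
    {"x": 0,"y": 0,"z": 0,"ax": 0,"ay": 0,"az": 0,"gripper": 1}
  ]
}}

```text
clock: 5.93
position: [0.5524, 0.0901, 0.0945]
ee_rot: [0.036, 0.999, -0.001, -0.002]
ft_force: [0.0, -0.1, -2.4]
grip_width: 0.062
grasp_force: 69.1
```

Call:
{"op": "apply_moves", "data": {
  "rows": [
    {"x": 0,"y": 0,"z": 4,"ax": 0,"ay": 0,"az": 0,"gripper": 1},
    {"x": 0,"y": 0,"z": 3,"ax": 0,"ay": 0,"az": 0,"gripper": 1},
    {"x": 0,"y": 0,"z": 0,"ax": 0,"ay": 0,"az": 0,"gripper": 1}
  ]
}}

```text
clock: 6.18
position: [0.5526, 0.0902, 0.088]
ee_rot: [0.036, 0.999, -0.001, -0.001]
ft_force: [0.0, -0.3, -3.0]
grip_width: 0.059
grasp_force: 69.1
```

Call:
{"op": "apply_moves", "data": {
  "rows": [
    {"x": 0,"y": 0,"z": 1.5,"ax": 0,"ay": 0,"az": 0,"gripper": 1},
    {"x": 0,"y": 0,"z": 0,"ax": 0,"ay": 0,"az": 0,"gripper": 1}
  ]
}}

```text
clock: 6.35
position: [0.5528, 0.0902, 0.0869]
ee_rot: [0.036, 0.999, -0.001, -0.001]
ft_force: [-0.2, -0.3, -2.3]
grip_width: 0.058
grasp_force: 69.1
```

Call:
{"op": "apply_moves", "data": {
  "rows": [
    {"x": 0,"y": 0,"z": 1.5,"ax": 0,"ay": 0,"az": 0,"gripper": 1},
    {"x": 0,"y": 0,"z": 0,"ax": 0,"ay": 0,"az": 0,"gripper": 1}
  ]
}}

```text
clock: 6.52
position: [0.5528, 0.0902, 0.0854]
ee_rot: [0.036, 0.999, -0.001, -0.001]
ft_force: [-0.6, 0.5, -2.0]
grip_width: 0.06
grasp_force: 69.1
```

Call:
{"op": "apply_moves", "data": {
  "rows": [
    {"x": 0,"y": 0,"z": 1.5,"ax": 0,"ay": 0,"az": 0,"gripper": 1},
    {"x": 0,"y": 0,"z": 0,"ax": 0,"ay": 0,"az": 0,"gripper": 1}
  ]
}}

```text
clock: 6.68
position: [0.5531, 0.0902, 0.0841]
ee_rot: [0.036, 0.999, -0.001, -0.001]
ft_force: [0.0, -0.5, -1.5]
grip_width: 0.06
grasp_force: 69.4
```

Call:
{"op": "apply_moves", "data": {
  "rows": [
    {"x": 0,"y": 0,"z": 1,"ax": 0,"ay": 0,"az": 0,"gripper": 1},
    {"x": 0,"y": 0,"z": 0,"ax": 0,"ay": 0,"az": 0,"gripper": 1}
  ]
}}

```text
clock: 6.85
position: [0.5534, 0.0902, 0.0838]
ee_rot: [0.036, 0.999, -0.0, -0.001]
ft_force: [-0.9, -0.1, 5.8]
grip_width: 0.062
grasp_force: 70.5
```

Call:
{"op": "apply_moves", "data": {
  "rows": [
    {"x": 0,"y": 0,"z": 1,"ax": 0,"ay": 0,"az": 0,"gripper": 1},
    {"x": 0,"y": 0,"z": 0,"ax": 0,"ay": 0,"az": 0,"gripper": 1}
  ]
}}

```text
clock: 7.02
position: [0.5541, 0.0904, 0.0834]
ee_rot: [0.036, 0.999, -0.0, 0.0]
ft_force: [-0.4, 0.1, 9.8]
grip_width: 0.06
grasp_force: 70.9
```

Call:
{"op": "apply_moves", "data": {
  "rows": [
    {"x": 0,"y": 0,"z": 0,"ax": 0,"ay": 0,"az": 0,"gripper": 0.9},
    {"x": 0,"y": 0,"z": 0,"ax": 0,"ay": 0,"az": 0,"gripper": 0.7},
    {"x": 0,"y": 0,"z": 0,"ax": 0,"ay": 0,"az": 0,"gripper": 0.7},
    {"x": 0,"y": 0,"z": -5,"ax": 0,"ay": 0,"az": 0,"gripper": 0.7},
    {"x": 0,"y": 0,"z": -10,"ax": 0,"ay": 0,"az": 0,"gripper": 0.7}
  ]
}}

```text
clock: 7.43
position: [0.552, 0.09, 0.0964]
ee_rot: [0.036, 0.999, -0.001, -0.002]
ft_force: [1.0, -0.1, -0.4]
grip_width: 0.3
grasp_force: 0.0
```

Call:
{"op": "apply_moves", "data": {
  "rows": [
    {"x": 0,"y": 0,"z": -20,"ax": 0,"ay": 0,"az": 0,"gripper": 0.7},
    {"x": 0,"y": 0,"z": -35,"ax": 0,"ay": 0,"az": 0,"gripper": 0.5},
    {"x": 0,"y": 0,"z": -40,"ax": 0,"ay": 0,"az": 0,"gripper": 0},
    {"x": 0,"y": 0,"z": -40,"ax": 0,"ay": 0,"az": 0,"gripper": 0}
  ]
}}

```text
clock: 7.77
position: [0.5527, 0.0899, 0.2343]
ee_rot: [0.036, 0.999, -0.001, -0.001]
ft_force: [1.0, 0.5, 0.4]
grip_width: 0.716
grasp_force: 0.0
```

```bash
python3 - <<'E'
from h import *
import pickle
o=get_obs();C={n:camera(n) for n in('wrist','side','top')};pickle.dump((o,C),open('w5.pkl','wb'))
s=C['side'];c=C['wrist']
q=[b for b in blobs(s,'red') if b[1]>200][0];print(q[:3]);cs,_=cv2.findContours(q[3].astype(np.uint8),0,1);pts=cv2.approxPolyDP(max(cs,key=cv2.contourArea),4,True).reshape(-1,2)
oo,d=ray(s,pts);P=oo+d*((.093-oo[1])/d[:,1])[:,None];print(pts.tolist(),P.round(3).tolist())
red=[b for b in blobs(c,'red',100) if 280<b[0][0]<360][0];print(red[:3],[(y,*np.where(red[3][y])[0][[0,-1]].tolist()) for y in range(red[2][1],red[2][1]+red[2][3],12)])
# plan to blue pre-grasp
yb=np.radians(13.);Q=pose(yb,.4);T=np.array([.5257,-.3194,.113]);u=-Q.as_matrix()[:,2]
print(o['position'],o['joint_pos']);plan([(np.array([.55,-.12,.25]),pose(np.radians(5),.2),6),(T+u*.095,Q,7)])
E
```

```text
(array([279.9, 222.4]), np.int32(612), array([260, 211,  40,  27], dtype=int32))
[[260, 220], [267, 229], [274, 225], [277, 236], [286, 237], [299, 216], [266, 211]] [[0.627, 0.093, 0.074], [0.607, 0.093, 0.038], [0.583, 0.093, 0.058], [0.575, 0.093, 0.011], [0.546, 0.093, 0.01], [0.502, 0.093, 0.108], [0.605, 0.093, 0.115]]
(array([319.5, 207.2]), np.int32(1017), array([309, 137,  21, 117], dtype=int32)) [(137, 321, 321), (149, 317, 323), (161, 317, 323), (173, 317, 323), (185, 317, 323), (197, 317, 322), (209, 317, 322), (221, 317, 322), (233, 317, 323), (245, 309, 328)]
[0.55267031 0.08991426 0.23433186] [-0.67832572  0.20146904  0.50112054  1.67087194 -0.09902967  1.29753085
  1.34048205]
-2 -35 -2 | -1.9 0.2 -1.5
-1 -35 -4 | -1.9 0.2 -1.5
0 -35 -5 | -1.9 0.2 -1.5
1 -35 -6 | -1.9 0.2 -1.5
2 -34 -7 | -1.9 0.2 -1.5
4 -34 -7 | -1.9 0.2 -1.5
-> [ 0.5497 -0.12    0.2497]
5 -34 0 | -1.6 0.3 -1.1
6 -34 -1 | -1.6 0.3 -1.1
6 -34 -1 | -1.6 0.3 -1.1
7 -34 -3 | -1.6 0.4 -1.1
8 -33 -3 | -1.7 0.3 -1.1
9 -33 -4 | -1.6 0.4 -1.1
9 -33 -5 | -1.7 0.3 -1.1
-> [ 0.5338 -0.3556  0.2001]
```

Call:
{"op": "apply_moves", "data": {
  "rows": [
    {"x": -2,"y": -35,"z": -2,"ax": -1.9,"ay": 0.2,"az": -1.5,"gripper": 0},
    {"x": -1,"y": -35,"z": -4,"ax": -1.9,"ay": 0.2,"az": -1.5,"gripper": 0},
    {"x": 0,"y": -35,"z": -5,"ax": -1.9,"ay": 0.2,"az": -1.5,"gripper": 0},
    {"x": 1,"y": -35,"z": -6,"ax": -1.9,"ay": 0.2,"az": -1.5,"gripper": 0},
    {"x": 2,"y": -34,"z": -7,"ax": -1.9,"ay": 0.2,"az": -1.5,"gripper": 0}
  ]
}}

```text
clock: 8.33
position: [0.5492, -0.0868, 0.2446]
ee_rot: [-0.031, 0.996, 0.083, -0.007]
ft_force: [1.9, -0.4, -0.4]
grip_width: 0.998
grasp_force: 0.0
```

Call:
{"op": "apply_moves", "data": {
  "rows": [
    {"x": 4,"y": -34,"z": -7,"ax": -1.9,"ay": 0.2,"az": -1.5,"gripper": 0},
    {"x": 5,"y": -34,"z": 0,"ax": -1.6,"ay": 0.3,"az": -1.1,"gripper": 0},
    {"x": 6,"y": -34,"z": -1,"ax": -1.6,"ay": 0.3,"az": -1.1,"gripper": 0},
    {"x": 6,"y": -34,"z": -1,"ax": -1.6,"ay": 0.3,"az": -1.1,"gripper": 0},
    {"x": 7,"y": -34,"z": -3,"ax": -1.6,"ay": 0.4,"az": -1.1,"gripper": 0}
  ]
}}

```text
clock: 8.75
position: [0.5389, -0.2565, 0.2176]
ee_rot: [-0.082, 0.984, 0.155, -0.018]
ft_force: [1.4, -0.3, 0.0]
grip_width: 1.002
grasp_force: 0.0
```

Call:
{"op": "apply_moves", "data": {
  "rows": [
    {"x": 8,"y": -33,"z": -3,"ax": -1.7,"ay": 0.3,"az": -1.1,"gripper": 0},
    {"x": 9,"y": -33,"z": -4,"ax": -1.6,"ay": 0.4,"az": -1.1,"gripper": 0},
    {"x": 9,"y": -33,"z": -5,"ax": -1.7,"ay": 0.3,"az": -1.1,"gripper": 0},
    {"x": 0,"y": 0,"z": 0,"ax": 0,"ay": 0,"az": 0,"gripper": 0},
    {"x": 0,"y": 0,"z": 0,"ax": 0,"ay": 0,"az": 0,"gripper": 0}
  ]
}}

```text
clock: 9.17
position: [0.5305, -0.3494, 0.1964]
ee_rot: [-0.105, 0.975, 0.194, -0.027]
ft_force: [0.6, 0.5, 1.1]
grip_width: 1.003
grasp_force: 0.0
```

```bash
python3 - <<'E'
from h import *
import pickle
o=get_obs();c=camera('wrist');pickle.dump((o,c),open('w6.pkl','wb'))
r=R.from_quat(o['ee_rot']);p=np.array(o['position']);print(p,r.as_matrix().round(3).tolist(),o['joint_pos'])
for ce,a,b,m in blobs(c,'blue',100): 
    print(ce,a,b,quad(m).tolist())
    if 280<ce[0]<370:
        g=c['color'].astype(int)
        for y in range(b[1],b[1]+b[3],8): x=np.where(m[y])[0];print(y,x.min(),x.max(),g[y,x.min():x.max()+1,2].tolist()[:40])
print(proj(c,[[ 0.5774,-0.3074,.1127],[.474,-.3314,.1134]]))
E
```

```text
[ 0.53046995 -0.34942532  0.19644343] [[-0.976, -0.195, -0.093], [-0.216, 0.903, 0.372], [0.012, 0.384, -0.923]] [ 0.36802985  0.64398321  0.43839786  1.22926626 -0.46280554  1.66596127
  2.59415272]
[380.   73.5] 3681 [342  28  75  92] [[334.6000061035156, 70.30000305175781], [390.6000061035156, 27.200000762939453], [428.6000061035156, 76.5999984741211], [372.5, 119.69999694824219]]
[315.5 204.3] 982 [310 142  11 132] [[309.6000061035156, 142.10000610351562], [318.0, 141.89999389648438], [321.3999938964844, 272.8999938964844], [313.0, 273.20001220703125]]
142 314 318 [55, 49, 52, 54, 66]
150 310 318 [105, 132, 131, 133, 135, 135, 128, 101, 85]
158 311 318 [129, 129, 133, 133, 135, 134, 120, 84]
166 311 318 [123, 131, 133, 135, 137, 139, 129, 81]
174 311 318 [111, 131, 131, 135, 136, 138, 125, 80]
182 311 319 [102, 132, 131, 133, 135, 135, 124, 90, 82]
190 312 319 [130, 133, 135, 136, 138, 132, 108, 84]
198 312 319 [120, 131, 132, 136, 136, 137, 123, 84]
206 312 319 [108, 131, 133, 133, 135, 137, 126, 79]
214 312 319 [101, 134, 133, 134, 136, 138, 124, 82]
222 313 319 [127, 129, 133, 134, 135, 126, 97]
230 313 320 [119, 131, 133, 134, 139, 146, 123, 92]
238 313 319 [129, 159, 160, 162, 163, 165, 144]
246 314 319 [160, 160, 161, 161, 164, 144]
254 314 319 [149, 155, 156, 158, 159, 141]
262 314 319 [139, 158, 159, 161, 162, 151]
270 314 319 [131, 158, 158, 159, 160, 160]
[[316.35599788 269.00424932]
 [314.20668131 146.72939654]]
```

The blue top edge sits at columns 310-319, rows 142-273, close to the fingers' middle. Joint 7 stands at its limit (2.594 of 2.6), so I use the equivalent half-turn grasp.

Call:
{"op": "apply_moves", "data": {
  "rows": [
    {"x": 0,"y": 0,"z": -2,"ax": 0,"ay": 0,"az": 7,"gripper": 0},
    {"x": 0,"y": 0,"z": 0,"ax": 0,"ay": 0,"az": 7,"gripper": 0},
    {"x": 0,"y": 0,"z": 0,"ax": 0,"ay": 0,"az": 7,"gripper": 0},
    {"x": 0,"y": 0,"z": 0,"ax": 0,"ay": 0,"az": 7,"gripper": 0},
    {"x": 0,"y": 0,"z": 0,"ax": 0,"ay": 0,"az": 7,"gripper": 0}
  ]
}}

```text
clock: 9.63
position: [0.5341, -0.3448, 0.2007]
ee_rot: [0.191, 0.962, 0.175, -0.084]
ft_force: [-0.2, 0.4, 0.1]
grip_width: 1.0
grasp_force: 0.0
```

```bash
python3 -c "
from h import *
o=get_obs();print(o['joint_pos'],o['position'])"
```

```text
[ 0.28694107  0.66279782  0.5627707   1.23108046 -0.52653815  1.68735213
  2.01876759] [ 0.53412522 -0.34480271  0.20071478]
```

j7 falls as expected, so I carry on turning.

Call:
{"op": "apply_moves", "data": {
  "rows": [
    {"x": 0,"y": 0,"z": 0,"ax": 0,"ay": 0,"az": 7,"gripper": 0},
    {"x": 0,"y": 0,"z": 0,"ax": 0,"ay": 0,"az": 7,"gripper": 0},
    {"x": 0,"y": 0,"z": 0,"ax": 0,"ay": 0,"az": 7,"gripper": 0},
    {"x": 0,"y": 0,"z": 0,"ax": 0,"ay": 0,"az": 7,"gripper": 0},
    {"x": 0,"y": 0,"z": 0,"ax": 0,"ay": 0,"az": 7,"gripper": 0}
  ]
}}

```text
clock: 10.05
position: [0.5342, -0.3448, 0.2008]
ee_rot: [0.472, 0.86, 0.142, -0.132]
ft_force: [-0.0, 0.1, 0.3]
grip_width: 0.999
grasp_force: 0.0
```

Call:
{"op": "apply_moves", "data": {
  "rows": [
    {"x": 0,"y": 0,"z": 0,"ax": 0,"ay": 0,"az": 7,"gripper": 0},
    {"x": 0,"y": 0,"z": 0,"ax": 0,"ay": 0,"az": 7,"gripper": 0},
    {"x": 0,"y": 0,"z": 0,"ax": 0,"ay": 0,"az": 7,"gripper": 0},
    {"x": 0,"y": 0,"z": 0,"ax": 0,"ay": 0,"az": 7,"gripper": 0},
    {"x": 0,"y": 0,"z": 0,"ax": 0,"ay": 0,"az": 7,"gripper": 0}
  ]
}}

```text
clock: 10.47
position: [0.5343, -0.3447, 0.2008]
ee_rot: [0.708, 0.678, 0.096, -0.169]
ft_force: [-0.2, -0.1, 0.5]
grip_width: 1.001
grasp_force: 0.0
```

Call:
{"op": "apply_moves", "data": {
  "rows": [
    {"x": 0,"y": 0,"z": 0,"ax": 0,"ay": 0,"az": 7,"gripper": 0},
    {"x": 0,"y": 0,"z": 0,"ax": 0,"ay": 0,"az": 7,"gripper": 0},
    {"x": 0,"y": 0,"z": 0,"ax": 0,"ay": 0,"az": 7,"gripper": 0},
    {"x": 0,"y": 0,"z": 0,"ax": 0,"ay": 0,"az": 7,"gripper": 0},
    {"x": 0,"y": 0,"z": 0,"ax": 0,"ay": 0,"az": 7,"gripper": 0}
  ]
}}

```text
clock: 10.88
position: [0.5343, -0.3447, 0.2009]
ee_rot: [0.88, 0.434, 0.041, -0.19]
ft_force: [-0.1, -0.5, -0.1]
grip_width: 0.997
grasp_force: 0.0
```

Call:
{"op": "apply_moves", "data": {
  "rows": [
    {"x": 0,"y": 0,"z": 0,"ax": 0,"ay": 0,"az": 7,"gripper": 0},
    {"x": 0,"y": 0,"z": 0,"ax": 0,"ay": 0,"az": 7,"gripper": 0},
    {"x": 0,"y": 0,"z": 0,"ax": 0,"ay": 0,"az": 7,"gripper": 0},
    {"x": 0,"y": 0,"z": 0,"ax": 0,"ay": 0,"az": 7,"gripper": 0},
    {"x": 0,"y": 0,"z": 0,"ax": 0,"ay": 0,"az": 7,"gripper": 0}
  ]
}}

```text
clock: 11.3
position: [0.5344, -0.3447, 0.2009]
ee_rot: [0.969, 0.15, -0.018, -0.193]
ft_force: [-0.8, 0.3, -1.3]
grip_width: 1.001
grasp_force: 0.0
```

Call:
{"op": "apply_moves", "data": {
  "rows": [
    {"x": 0,"y": 0,"z": 0,"ax": 0,"ay": 0,"az": 3.5,"gripper": 0},
    {"x": 0,"y": 0,"z": 0,"ax": 0,"ay": 0,"az": 0,"gripper": 0},
    {"x": 0,"y": 0,"z": 0,"ax": 0,"ay": 0,"az": 0,"gripper": 0}
  ]
}}

```text
clock: 11.55
position: [0.534, -0.3454, 0.2006]
ee_rot: [0.973, 0.123, -0.024, -0.193]
ft_force: [-0.2, -0.1, -0.1]
grip_width: 1.003
grasp_force: 0.0
```

```bash
cat > edge.py <<'E'
from h import *
import pickle,sys
col,out=sys.argv[1:3]
o=get_obs();c=camera('wrist');pickle.dump((o,c),open(out,'wb'))
r=R.from_quat(o['ee_rot']);p=np.array(o['position']);print(p,r.as_matrix().round(3).tolist(),o['joint_pos'])
B=[b for b in blobs(c,col,300) if 270<b[0][0]<370 and b[2][3]>90]
ce,a,b,m=B[0];print(ce,a,b)
L=[];
for y in range(b[1],b[1]+b[3],8): x=np.where(m[y])[0];L.append((y,x.min(),x.max()+1));
print([tuple(map(int,l)) for l in L])
L=np.array(L[1:-1]);pl=np.polyfit(L[:,0],L[:,1],1);pr=np.polyfit(L[:,0],L[:,2],1)
y0,y1=b[1],b[1]+b[3]
def tool(px,h):
    oo,d=ray(c,px); oo=r.inv().apply(oo-p); d=r.inv().apply(d); return oo+d*((h-oo[2])/d[:,2])[:,None]
for h in(.075,.08,.085,.09,.095): print(h,(tool([[np.polyval(q,y),y] for y in(y0,y1) for q in(pl,pr)],h)[:,:2]*1e3).round(1).tolist())
v=c['color'][:,:,2 if col=='blue' else 0].astype(int);print('bright end rows',[(y,v[y,int(np.polyval((pl+pr)/2,y))]) for y in range(y0-2,y0+14,2)])
E
python3 edge.py blue w7.pkl
```

```text
[ 0.53399276 -0.34538067  0.2005634 ] [[0.968, 0.231, -0.093], [0.249, -0.895, 0.37], [0.002, -0.381, -0.925]] [ 0.05342869  0.83754885  1.05351964  1.24599911 -0.82163875  1.81071309
 -0.28956052]
[327.3 195.1] 1160 [322 134  12 131]
[(134, 324, 328), (142, 324, 334), (150, 324, 334), (158, 323, 334), (166, 323, 333), (174, 323, 333), (182, 323, 333), (190, 323, 333), (198, 323, 332), (206, 323, 332), (214, 323, 332), (222, 322, 332), (230, 323, 331), (238, 323, 331), (246, 324, 331), (254, 324, 331), (262, 325, 330)]
0.075 [[60.5, 3.6], [60.5, 11.6], [-44.3, 3.8], [-44.3, 9.8]]
0.08 [[60.3, 3.7], [60.3, 11.8], [-47.0, 3.9], [-47.1, 10.0]]
0.085 [[60.1, 3.8], [60.1, 12.1], [-49.8, 4.0], [-49.8, 10.2]]
0.09 [[59.8, 3.9], [59.8, 12.4], [-52.6, 4.0], [-52.6, 10.4]]
0.095 [[59.6, 3.9], [59.6, 12.6], [-55.3, 4.1], [-55.4, 10.7]]
bright end rows [(132, np.int64(206)), (134, np.int64(89)), (136, np.int64(54)), (138, np.int64(53)), (140, np.int64(173)), (142, np.int64(174)), (144, np.int64(175)), (146, np.int64(175))]
```

Call:
{"op": "apply_moves", "data": {
  "rows": [
    {"x": 0,"y": 6,"z": 25,"ax": 0,"ay": 0,"az": 0,"gripper": 0},
    {"x": 0,"y": 0,"z": 25,"ax": 0,"ay": 0,"az": 0,"gripper": 0},
    {"x": 0,"y": 0,"z": 20,"ax": 0,"ay": 0,"az": 0,"gripper": 0},
    {"x": 0,"y": 0,"z": 0,"ax": 0,"ay": 0,"az": 0,"gripper": 0},
    {"x": 0,"y": 0,"z": 0,"ax": 0,"ay": 0,"az": 0,"gripper": 0}
  ]
}}

```text
clock: 12.02
position: [0.5281, -0.3257, 0.1333]
ee_rot: [0.973, 0.122, -0.024, -0.194]
ft_force: [0.1, -0.5, 0.4]
grip_width: 1.0
grasp_force: 0.0
```

```bash
sed -i 's/(.075,.08,.085,.09,.095)/(-.03,.01,.02,.025,.03,.09)/' edge.py; python3 edge.py blue w8.pkl
```

```text
[ 0.52810378 -0.32568526  0.13330715] [[0.969, 0.228, -0.094], [0.247, -0.895, 0.371], [0.001, -0.382, -0.924]] [ 0.00421814  0.86412548  1.03239812  1.37236777 -0.84146498  1.69330122
 -0.25424244]
[321.1 222.4] 1696 [316 137  12 180]
[(137, 317, 323), (145, 317, 327), (153, 317, 328), (161, 317, 328), (169, 317, 328), (177, 317, 327), (185, 317, 327), (193, 317, 327), (201, 317, 327), (209, 317, 327), (217, 317, 327), (225, 317, 326), (233, 317, 326), (241, 316, 326), (249, 316, 326), (257, 316, 326), (265, 317, 326), (273, 317, 326), (281, 317, 325), (289, 317, 325), (297, 317, 325), (305, 317, 325), (313, 317, 325)]
-0.03 [[64.3, -0.2], [64.3, 3.7], [-11.2, -0.6], [-11.2, 2.9]]
0.01 [[62.1, -0.5], [62.1, 5.0], [-43.2, -1.0], [-43.2, 3.8]]
0.02 [[61.5, -0.5], [61.5, 5.3], [-51.2, -1.1], [-51.2, 4.1]]
0.025 [[61.2, -0.6], [61.2, 5.5], [-55.2, -1.1], [-55.2, 4.2]]
0.03 [[60.9, -0.6], [60.9, 5.6], [-59.2, -1.2], [-59.2, 4.3]]
0.09 [[57.6, -1.0], [57.6, 7.5], [-107.2, -1.8], [-107.2, 5.7]]
bright end rows [(135, np.int64(146)), (137, np.int64(55)), (139, np.int64(56)), (141, np.int64(56)), (143, np.int64(58)), (145, np.int64(76)), (147, np.int64(173)), (149, np.int64(175))]
```

Call:
{"op": "apply_moves", "data": {
  "rows": [
    {"x": 0,"y": 3,"z": 18,"ax": 0,"ay": 0,"az": 0.4,"gripper": 0.3},
    {"x": 0,"y": 0,"z": 18,"ax": 0,"ay": 0,"az": 0,"gripper": 0.5},
    {"x": 0,"y": 0,"z": 15,"ax": 0,"ay": 0,"az": 0,"gripper": 0.6},
    {"x": 0,"y": 0,"z": 0,"ax": 0,"ay": 0,"az": 0,"gripper": 0.6},
    {"x": 0,"y": 0,"z": 0,"ax": 0,"ay": 0,"az": 0,"gripper": 0.6}
  ]
}}

```text
clock: 12.48
position: [0.524, -0.3105, 0.0855]
ee_rot: [0.974, 0.118, -0.024, -0.193]
ft_force: [0.1, -0.3, 0.7]
grip_width: 0.403
grasp_force: 0.0
```

```bash
sed -i 's/(-.03,.01/(-.028,-.02,.0/' edge.py; python3 edge.py blue w9.pkl
```

```text
[ 0.52398668 -0.31051051  0.08548538] [[0.971, 0.22, -0.093], [0.239, -0.898, 0.37], [-0.002, -0.381, -0.924]] [-0.0244788   0.89058462  1.01191403  1.44982764 -0.86722063  1.61156766
 -0.23695229]
[313.1 234.1] 2534 [306 140  15 194]
[(140, 310, 317), (148, 308, 319), (156, 306, 320), (164, 306, 321), (172, 306, 321), (180, 306, 321), (188, 306, 321), (196, 306, 321), (204, 306, 321), (212, 306, 320), (220, 307, 320), (228, 307, 320), (236, 307, 320), (244, 307, 320), (252, 307, 320), (260, 307, 320), (268, 307, 320), (276, 307, 320), (284, 307, 320), (292, 307, 320), (300, 308, 320), (308, 308, 320), (316, 308, 320), (324, 308, 320), (332, 313, 320)]
-0.028 [[63.1, -4.2], [63.1, 1.1], [-21.9, -4.6], [-21.9, 0.8]]
-0.02 [[62.6, -4.6], [62.6, 1.1], [-29.0, -5.0], [-29.0, 0.8]]
0.0 [[61.3, -5.5], [61.3, 1.2], [-46.7, -6.0], [-46.7, 0.9]]
0.02 [[60.0, -6.4], [60.0, 1.4], [-64.5, -6.9], [-64.5, 1.0]]
0.025 [[59.6, -6.6], [59.6, 1.4], [-68.9, -7.2], [-68.9, 1.0]]
0.03 [[59.3, -6.8], [59.3, 1.4], [-73.4, -7.4], [-73.4, 1.0]]
0.09 [[55.3, -9.6], [55.3, 1.8], [-126.7, -10.4], [-126.7, 1.2]]
bright end rows [(138, np.int64(161)), (140, np.int64(62)), (142, np.int64(61)), (144, np.int64(60)), (146, np.int64(61)), (148, np.int64(62)), (150, np.int64(61)), (152, np.int64(60))]
```

Call:
{"op": "apply_moves", "data": {
  "rows": [
    {"x": 0,"y": -2,"z": 0,"ax": 0,"ay": 0,"az": 0,"gripper": 0.6},
    {"x": 0,"y": 0,"z": 0,"ax": 0,"ay": 0,"az": 0,"gripper": 1},
    {"x": 0,"y": 0,"z": 0,"ax": 0,"ay": 0,"az": 0,"gripper": 1},
    {"x": 0,"y": 0,"z": 0,"ax": 0,"ay": 0,"az": 0,"gripper": 1},
    {"x": 0,"y": 0,"z": 0,"ax": 0,"ay": 0,"az": 0,"gripper": 1}
  ],
  "newtons": 70
}}

```text
clock: 12.95
position: [0.5234, -0.308, 0.0869]
ee_rot: [0.974, 0.118, -0.024, -0.194]
ft_force: [-1.6, 4.7, 8.2]
grip_width: 0.059
grasp_force: 68.4
```

Call:
{"op": "apply_moves", "data": {
  "rows": [
    {"x": 0,"y": 0,"z": 0,"ax": 0,"ay": 0,"az": 0,"gripper": 1},
    {"x": 0,"y": 0,"z": -20,"ax": 0,"ay": 0,"az": 0,"gripper": 1},
    {"x": 0,"y": 0,"z": -40,"ax": 0,"ay": 0,"az": 0,"gripper": 1},
    {"x": 0,"y": 0,"z": -40,"ax": 0,"ay": 0,"az": 0,"gripper": 1},
    {"x": 0,"y": 0,"z": -20,"ax": 0,"ay": 0,"az": 0,"gripper": 1}
  ]
}}

```text
clock: 13.37
position: [0.5345, -0.3553, 0.2009]
ee_rot: [0.974, 0.117, -0.024, -0.191]
ft_force: [0.9, -1.4, -1.6]
grip_width: 0.061
grasp_force: 68.6
```

```bash
python3 - <<'E'
from h import *
o=get_obs();print(o['joint_pos'],o['ft_force'],o['grip_width'])
# red slot refined: TCP (.5528,.0902) yaw -4.0 (from contact pose); panel centre +1.5 world x
y=np.radians(-4.0);ex=np.array([np.cos(y),np.sin(y),0]);ey=np.array([-np.sin(y),np.cos(y),0])
S=np.array([.5545,.0902,0])+.096*ey;print('blue slot',S)
Q=pose(y,0)*R.from_rotvec([0,0,np.pi])
plan([(np.array([.54,-.05,.25]),pose(np.radians(4),.1)*R.from_rotvec([0,0,np.pi]),9),(np.r_[S[:2],.25],Q,7)])
E
```

```text
[ 0.07403767  0.84812503  1.05175958  1.22536031 -0.82647915  1.81586344
 -0.29600286] [ 0.93099093 -1.35757048 -1.62842427] 0.06135277360001158
blue slot [0.56119662 0.18596615 0.        ]
9 -32 7 | -1.8 0.3 1.1
8 -33 6 | -1.8 0.3 1
7 -33 5 | -1.8 0.3 1.1
7 -33 5 | -1.8 0.3 1
6 -34 3 | -1.8 0.2 1.1
5 -34 2 | -1.9 0.3 1
5 -34 1 | -1.8 0.2 1.1
4 -34 1 | -1.9 0.3 1
4 -35 -1 | -1.8 0.2 1.1
-> [ 0.5402 -0.0497  0.2502]
5 -33 3 | -0.8 0.1 1.1
5 -33 3 | -0.8 0.1 1.1
4 -34 3 | -0.8 0 1.2
3 -34 2 | -0.8 0.1 1.1
3 -34 1 | -0.8 0 1.2
2 -33 1 | -0.9 0.1 1.1
1 -34 1 | -0.8 0 1.2
-> [0.5608 0.1862 0.2498]
```

Call:
{"op": "apply_moves", "data": {
  "rows": [
    {"x": 9,"y": -32,"z": 7,"ax": -1.8,"ay": 0.3,"az": 1.1,"gripper": 1},
    {"x": 8,"y": -33,"z": 6,"ax": -1.8,"ay": 0.3,"az": 1,"gripper": 1},
    {"x": 7,"y": -33,"z": 5,"ax": -1.8,"ay": 0.3,"az": 1.1,"gripper": 1},
    {"x": 7,"y": -33,"z": 5,"ax": -1.8,"ay": 0.3,"az": 1,"gripper": 1},
    {"x": 6,"y": -34,"z": 3,"ax": -1.8,"ay": 0.2,"az": 1.1,"gripper": 1}
  ]
}}

```text
clock: 13.78
position: [0.5374, -0.183, 0.2248]
ee_rot: [0.991, 0.071, -0.012, -0.116]
ft_force: [1.7, 0.5, -1.4]
grip_width: 0.062
grasp_force: 69.0
```

Call:
{"op": "apply_moves", "data": {
  "rows": [
    {"x": 5,"y": -34,"z": 2,"ax": -1.9,"ay": 0.3,"az": 1,"gripper": 1},
    {"x": 5,"y": -34,"z": 1,"ax": -1.8,"ay": 0.2,"az": 1.1,"gripper": 1},
    {"x": 4,"y": -34,"z": 1,"ax": -1.9,"ay": 0.3,"az": 1,"gripper": 1},
    {"x": 4,"y": -35,"z": -1,"ax": -1.8,"ay": 0.2,"az": 1.1,"gripper": 1},
    {"x": 5,"y": -33,"z": 3,"ax": -0.8,"ay": 0.1,"az": 1.1,"gripper": 1}
  ]
}}

```text
clock: 14.2
position: [0.5425, -0.0122, 0.2484]
ee_rot: [0.999, 0.025, -0.002, -0.045]
ft_force: [1.4, 0.4, -2.2]
grip_width: 0.064
grasp_force: 69.1
```

Call:
{"op": "apply_moves", "data": {
  "rows": [
    {"x": 5,"y": -33,"z": 3,"ax": -0.8,"ay": 0.1,"az": 1.1,"gripper": 1},
    {"x": 4,"y": -34,"z": 3,"ax": -0.8,"ay": 0,"az": 1.2,"gripper": 1},
    {"x": 3,"y": -34,"z": 2,"ax": -0.8,"ay": 0.1,"az": 1.1,"gripper": 1},
    {"x": 3,"y": -34,"z": 1,"ax": -0.8,"ay": 0,"az": 1.2,"gripper": 1},
    {"x": 2,"y": -33,"z": 1,"ax": -0.9,"ay": 0.1,"az": 1.1,"gripper": 1}
  ]
}}

```text
clock: 14.62
position: [0.5575, 0.1562, 0.2481]
ee_rot: [1.0, -0.025, -0.001, -0.009]
ft_force: [0.4, 0.1, -2.3]
grip_width: 0.063
grasp_force: 69.1
```

Call:
{"op": "apply_moves", "data": {
  "rows": [
    {"x": 1,"y": -34,"z": 1,"ax": -0.8,"ay": 0,"az": 1.2,"gripper": 1},
    {"x": 0,"y": 0,"z": 0,"ax": 0,"ay": 0,"az": 0,"gripper": 1},
    {"x": 0,"y": 0,"z": 0,"ax": 0,"ay": 0,"az": 0,"gripper": 1},
    {"x": 0,"y": 0,"z": 0,"ax": 0,"ay": 0,"az": 0,"gripper": 1}
  ]
}}

```text
clock: 14.95
position: [0.5604, 0.1874, 0.2474]
ee_rot: [0.999, -0.035, -0.002, -0.002]
ft_force: [0.1, -0.7, -1.8]
grip_width: 0.059
grasp_force: 69.2
```

```bash
python3 - <<'E'
from h import *
o=get_obs();print(o['joint_pos'],o['position'],o['ee_rot'])
y=np.radians(-4.0);Q=pose(y,0)*R.from_rotvec([0,0,np.pi])
plan([(np.array([.5612,.1860,.16]),Q,4)])
E
```

```text
[-1.31811077  0.51365648  1.27232899  1.59330252 -0.50006536  1.4090058
 -1.63870452] [0.5603939  0.18738526 0.24744487] [ 0.99938034 -0.03511465 -0.00156555 -0.00185391]
0 0 22 | -0.1 0 -0
0 1 22 | -0 0.1 -0
1 0 22 | -0.1 0 -0
0 0 21 | -0 0.1 -0
-> [0.5611 0.1865 0.1604]
```

Call:
{"op": "apply_moves", "data": {
  "rows": [
    {"x": 0,"y": 0,"z": 22,"ax": 0,"ay": 0.2,"az": 0,"gripper": 1},
    {"x": 0,"y": 1,"z": 22,"ax": -0.2,"ay": 0,"az": 0,"gripper": 1},
    {"x": 1,"y": 0,"z": 22,"ax": 0,"ay": 0,"az": 0,"gripper": 1},
    {"x": 0,"y": 0,"z": 21,"ax": 0,"ay": 0,"az": 0,"gripper": 1},
    {"x": 0,"y": 0,"z": 0,"ax": 0,"ay": 0,"az": 0,"gripper": 1}
  ]
}}

```text
clock: 15.37
position: [0.5595, 0.1854, 0.1573]
ee_rot: [0.999, -0.036, -0.002, 0.0]
ft_force: [-0.4, 0.3, -2.9]
grip_width: 0.06
grasp_force: 68.9
```

```bash
python3 - <<'E'
from h import *
import pickle
o=get_obs();c=camera('wrist');s=camera('side');pickle.dump((o,c,s),open('w10.pkl','wb'))
r=R.from_quat(o['ee_rot']);p=np.array(o['position']);print(p,o['ee_rot'],o['joint_pos'])
T=lambda px,z:(r.inv().apply(plane(c,px,z)-p)*1e3).round(1)
for ce,a,b,m in blobs(c,'blue',60)+blobs(c,'red',60): print(ce,a,b)
g=c['color'].astype(int)
rb=[b for b in blobs(c,'red',200) if b[0][0]<320]
for ce,a,b,m in rb:
    br=m&(g[...,0]>170)
    L=[(y,*np.where(br[y])[0][[0,-1]].tolist()) for y in range(b[1],b[1]+b[3],10) if br[y].any()];print('red bright',L)
    for y,x0,x1 in L: print(y,T([[x0,y],[x1+1,y]],.108).tolist())
bb=[b for b in blobs(c,'blue',300) if 290<b[0][0]<350]
for ce,a,b,m in bb: print('blue',[(y,*np.where(m[y])[0][[0,-1]].tolist(),g[y,int(ce[0]),2]) for y in range(b[1],b[1]+b[3],10)])
q=[b for b in blobs(s,'blue',200)];print([x[:3] for x in q if 240<x[0][0]<330])
cv2.imwrite('pics/w10.png',c['color'][...,::-1])
E
```

```text
[0.55951665 0.18538197 0.15734516] [ 9.99340660e-01 -3.62469912e-02 -2.07778937e-03  2.88875614e-04] [-1.27273312  0.58566594  1.19236756  1.70715272 -0.57131301  1.25384676
 -1.59016675]
[319.7 120.1] 611 [304 111  33  20]
[319.2 234.3] 2742 [311 140  17 194]
[626.2 317. ] 1296 [601 284  39  62]
[443.5 121. ] 778 [422 112  44  19]
[439.7 200.9] 6524 [408 132  65 157]
blue [(111, 306, 333, np.int64(193)), (121, 304, 335, np.int64(248))]
blue [(140, 315, 322, np.int64(62)), (150, 314, 324, np.int64(62)), (160, 312, 327, np.int64(217)), (170, 312, 327, np.int64(217)), (180, 311, 327, np.int64(218)), (190, 312, 327, np.int64(215)), (200, 312, 326, np.int64(124)), (210, 312, 326, np.int64(110)), (220, 312, 326, np.int64(113)), (230, 313, 326, np.int64(114)), (240, 312, 326, np.int64(112)), (250, 312, 326, np.int64(112)), (260, 312, 326, np.int64(83)), (270, 313, 326, np.int64(82)), (280, 313, 326, np.int64(83)), (290, 313, 326, np.int64(85)), (300, 313, 326, np.int64(84)), (310, 313, 325, np.int64(81)), (320, 314, 324, np.int64(83)), (330, 314, 324, np.int64(85))]
[(array([272.9, 229. ]), np.int32(799), array([251, 212,  41,  31], dtype=int32))]
```

```bash
python3 - <<'E'
from h import *
import pickle
o,c,s=pickle.load(open('w10.pkl','rb'));r=R.from_quat(o['ee_rot']);p=np.array(o['position'])
T=lambda px,z:(r.inv().apply(plane(c,px,z)-p)*1e3).round(1)
g=c['color'].astype(int)
m=[b for b in blobs(c,'red',2000)][0][3]
for y in range(150,290,14):
    x=np.where(m[y])[0]; v=g[y,x.min():x.max()+1,0]; d=np.diff(v); print(y,x.min(),x.max(),v[[0,len(v)//4,len(v)//2,3*len(v)//4,-2]].tolist(),[(int(x.min()+i+1),int(d[i])) for i in np.where(abs(d)>25)[0]])
for ce,a,b,mm in blobs(c,'red',300)+blobs(c,'blue',300):
    if b[1]<120 and b[3]<30: print('clip',ce,b,T([ce,[b[0],ce[1]],[b[0]+b[2],ce[1]]],.078).tolist())
E
```

```text
150 427 470 [66, 67, 66, 66, 148] [(463, 35)]
164 425 468 [66, 65, 64, 65, 148] [(461, 35)]
178 411 467 [66, 66, 66, 65, 139] [(459, 37), (467, -56)]
192 409 465 [61, 62, 67, 64, 131] [(457, 35), (465, -52)]
206 408 463 [64, 64, 64, 65, 125] [(455, 39), (463, -49)]
220 415 460 [66, 63, 62, 65, 143] [(453, 37)]
234 418 458 [65, 65, 64, 63, 142] [(451, 39), (458, -30)]
248 416 456 [66, 63, 64, 64, 142] [(449, 39), (456, -34)]
262 425 453 [65, 64, 65, 82, 140] [(447, 37)]
276 435 451 [64, 64, 64, 142, 143] [(445, 37)]
clip [443.5 121. ] [422 112  44  19] [[69.9, 91.1, 79.1], [69.8, 75.3, 79.1], [70.0, 107.7, 79.1]]
clip [319.7 120.1] [304 111  33  20] [[70.3, 0.9, 79.1], [70.3, -10.4, 79.0], [70.3, 13.4, 79.1]]
```

```bash
python3 - <<'E'
from h import *
import pickle
from scipy.optimize import fsolve
o,c,s=pickle.load(open('w10.pkl','rb'));r=R.from_quat(o['ee_rot']);p=np.array(o['position'])
T=lambda px,z:(r.inv().apply(plane(c,px,z)-p)*1e3).round(1)
print(T([[467,150],[461,192],[455,234],[448.5,276]],.108).tolist())
g=c['color'].astype(int);print([(y,g[y,319,2]) for y in range(134,164,2)])
m=[b for b in blobs(c,'red',2000)][0];print(m[2],[(y,g[y,466,0]) for y in range(128,150,2)])
for zt in(-.024,-.028): print(T([[319,157]],p[2]-zt).tolist(), T([[319,138.5]],p[2]-zt-.1).tolist())
E
```

```text
[[52.0, 95.6, 49.2], [24.2, 95.5, 49.3], [-6.2, 95.6, 49.4], [-39.5, 95.4, 49.6]]
[(134, np.int64(89)), (136, np.int64(92)), (138, np.int64(87)), (140, np.int64(62)), (142, np.int64(61)), (144, np.int64(62)), (146, np.int64(62)), (148, np.int64(62)), (150, np.int64(62)), (152, np.int64(63)), (154, np.int64(63)), (156, np.int64(106)), (158, np.int64(196)), (160, np.int64(217)), (162, np.int64(216))]
[408 132  65 157] [(128, np.int64(228)), (130, np.int64(14)), (132, np.int64(13)), (134, np.int64(7)), (136, np.int64(10)), (138, np.int64(51)), (140, np.int64(143)), (142, np.int64(150)), (144, np.int64(150)), (146, np.int64(150)), (148, np.int64(150))]
[[56.7, 0.4, -24.2]] [[57.4, 0.4, 75.8]]
[[57.2, 0.4, -28.2]] [[57.7, 0.4, 71.8]]
```

Call:
{"op": "apply_moves", "data": {
  "rows": [
    {"x": 1,"y": 0,"z": 8,"ax": 0,"ay": 0,"az": 0,"gripper": 1},
    {"x": 0,"y": 0,"z": 12,"ax": 0,"ay": 0,"az": 0,"gripper": 1},
    {"x": 0,"y": 0,"z": 10,"ax": 0,"ay": 0,"az": 0,"gripper": 1},
    {"x": 0,"y": 0,"z": 8,"ax": 0,"ay": 0,"az": 0,"gripper": 1},
    {"x": 0,"y": 0,"z": 4,"ax": 0,"ay": 0,"az": 0,"gripper": 1}
  ]
}}

```text
clock: 15.88
position: [0.5619, 0.1869, 0.1172]
ee_rot: [0.999, -0.035, -0.0, 0.0]
ft_force: [-1.2, -3.6, 3.5]
grip_width: 0.059
grasp_force: 70.1
```

Call:
{"op": "apply_moves", "data": {
  "rows": [
    {"x": 0,"y": 0,"z": 6,"ax": 0,"ay": 0,"az": 0,"gripper": 1},
    {"x": 0,"y": 0,"z": 5,"ax": 0,"ay": 0,"az": 0,"gripper": 1},
    {"x": 0,"y": 0,"z": 5,"ax": 0,"ay": 0,"az": 0,"gripper": 1},
    {"x": 0,"y": 0,"z": 4,"ax": 0,"ay": 0,"az": 0,"gripper": 1},
    {"x": 0,"y": 0,"z": 0,"ax": 0,"ay": 0,"az": 0,"gripper": 1}
  ]
}}

```text
clock: 16.3
position: [0.5623, 0.1865, 0.0976]
ee_rot: [0.999, -0.035, 0.0, 0.0]
ft_force: [0.6, -5.1, -4.8]
grip_width: 0.061
grasp_force: 69.1
```

Call:
{"op": "apply_moves", "data": {
  "rows": [
    {"x": 0,"y": 0.8,"z": 0,"ax": 0,"ay": 0,"az": 0,"gripper": 1},
    {"x": 0,"y": 0,"z": 4,"ax": 0,"ay": 0,"az": 0,"gripper": 1},
    {"x": 0,"y": 0,"z": 3,"ax": 0,"ay": 0,"az": 0,"gripper": 1},
    {"x": 0,"y": 0,"z": 0,"ax": 0,"ay": 0,"az": 0,"gripper": 1}
  ]
}}

```text
clock: 16.63
position: [0.5623, 0.1864, 0.0909]
ee_rot: [0.999, -0.035, 0.0, -0.0]
ft_force: [0.3, -4.8, -4.4]
grip_width: 0.061
grasp_force: 69.2
```

Call:
{"op": "apply_moves", "data": {
  "rows": [
    {"x": 0,"y": 0,"z": 2,"ax": 0,"ay": 0,"az": 0,"gripper": 1},
    {"x": 0,"y": 0,"z": 0,"ax": 0,"ay": 0,"az": 0,"gripper": 1}
  ]
}}

```text
clock: 16.8
position: [0.5624, 0.1864, 0.0892]
ee_rot: [0.999, -0.035, 0.0, -0.0]
ft_force: [1.9, -3.3, -4.5]
grip_width: 0.058
grasp_force: 69.1
```

Call:
{"op": "apply_moves", "data": {
  "rows": [
    {"x": 0,"y": 0,"z": 1.5,"ax": 0,"ay": 0,"az": 0,"gripper": 1},
    {"x": 0,"y": 0,"z": 0,"ax": 0,"ay": 0,"az": 0,"gripper": 1}
  ]
}}

```text
clock: 16.97
position: [0.5624, 0.1864, 0.0879]
ee_rot: [0.999, -0.035, 0.0, -0.0]
ft_force: [0.8, -5.2, -3.5]
grip_width: 0.062
grasp_force: 69.2
```

Call:
{"op": "apply_moves", "data": {
  "rows": [
    {"x": 0,"y": 0.5,"z": 1.5,"ax": 0,"ay": 0,"az": 0,"gripper": 1},
    {"x": 0,"y": 0,"z": 0,"ax": 0,"ay": 0,"az": 0,"gripper": 1}
  ]
}}

```text
clock: 17.13
position: [0.5624, 0.1863, 0.0864]
ee_rot: [0.999, -0.035, 0.0, -0.001]
ft_force: [1.4, -3.1, -3.3]
grip_width: 0.063
grasp_force: 69.3
```

Call:
{"op": "apply_moves", "data": {
  "rows": [
    {"x": 0,"y": 0,"z": 1.5,"ax": 0,"ay": 0,"az": 0,"gripper": 1},
    {"x": 0,"y": 0,"z": 0,"ax": 0,"ay": 0,"az": 0,"gripper": 1}
  ]
}}

```text
clock: 17.3
position: [0.5623, 0.1863, 0.0848]
ee_rot: [0.999, -0.035, 0.0, -0.001]
ft_force: [1.6, -3.6, -2.7]
grip_width: 0.058
grasp_force: 69.4
```

Call:
{"op": "apply_moves", "data": {
  "rows": [
    {"x": 0,"y": 0,"z": 1,"ax": 0,"ay": 0,"az": 0,"gripper": 1},
    {"x": 0,"y": 0,"z": 0,"ax": 0,"ay": 0,"az": 0,"gripper": 1}
  ]
}}

```text
clock: 17.47
position: [0.5623, 0.1863, 0.0839]
ee_rot: [0.999, -0.035, 0.0, -0.0]
ft_force: [1.9, -4.1, -2.3]
grip_width: 0.058
grasp_force: 69.4
```

Call:
{"op": "apply_moves", "data": {
  "rows": [
    {"x": 0,"y": 0,"z": 1,"ax": 0,"ay": 0,"az": 0,"gripper": 1},
    {"x": 0,"y": 0,"z": 0,"ax": 0,"ay": 0,"az": 0,"gripper": 1}
  ]
}}

```text
clock: 17.63
position: [0.5623, 0.1863, 0.0829]
ee_rot: [0.999, -0.035, 0.0, -0.001]
ft_force: [1.0, -2.8, -1.2]
grip_width: 0.063
grasp_force: 69.3
```

Call:
{"op": "apply_moves", "data": {
  "rows": [
    {"x": 0,"y": 0,"z": 1,"ax": 0,"ay": 0,"az": 0,"gripper": 1},
    {"x": 0,"y": 0,"z": 0,"ax": 0,"ay": 0,"az": 0,"gripper": 1}
  ]
}}

```text
clock: 17.8
position: [0.5623, 0.1863, 0.0818]
ee_rot: [0.999, -0.035, 0.0, -0.0]
ft_force: [0.7, -3.2, -2.5]
grip_width: 0.058
grasp_force: 69.2
```

Call:
{"op": "apply_moves", "data": {
  "rows": [
    {"x": 0,"y": 0,"z": 1,"ax": 0,"ay": 0,"az": 0,"gripper": 1},
    {"x": 0,"y": 0,"z": 0,"ax": 0,"ay": 0,"az": 0,"gripper": 1}
  ]
}}

```text
clock: 17.97
position: [0.5623, 0.1863, 0.0808]
ee_rot: [0.999, -0.035, 0.0, -0.0]
ft_force: [0.3, -2.5, -2.7]
grip_width: 0.064
grasp_force: 69.2
```

Call:
{"op": "apply_moves", "data": {
  "rows": [
    {"x": 0,"y": 0,"z": 1,"ax": 0,"ay": 0,"az": 0,"gripper": 1},
    {"x": 0,"y": 0,"z": 0,"ax": 0,"ay": 0,"az": 0,"gripper": 1}
  ]
}}

```text
clock: 18.13
position: [0.5623, 0.1862, 0.0798]
ee_rot: [0.999, -0.035, 0.0, -0.0]
ft_force: [0.3, -2.4, -3.0]
grip_width: 0.061
grasp_force: 69.2
```

```bash
python3 - <<'E'
from h import *
s=camera('side');c=camera('wrist');o=get_obs();r=R.from_quat(o['ee_rot']);p=np.array(o['position'])
q=[b for b in blobs(s,'blue',200) if 230<b[0][0]<310][0];print(q[:3]);cs,_=cv2.findContours(q[3].astype(np.uint8),0,1);pts=cv2.approxPolyDP(max(cs,key=cv2.contourArea),3,True).reshape(-1,2)
oo,d=ray(s,pts);P=oo+d*((.189-oo[1])/d[:,1])[:,None];print(pts.tolist(),P.round(3).tolist())
b=[b for b in blobs(c,'blue',300) if 290<b[0][0]<350 and b[2][3]>90][0];g=c['color'].astype(int);print(b[2],[(y,g[y,319,2]) for y in range(130,166,2)],[(y,*np.where(b[3][y])[0][[0,-1]].tolist()) for y in range(140,320,20)])
E
```

```text
Traceback (most recent call last):
IndexError: list index out of range
```

```bash
python3 - <<'E'
from h import *
s=camera('side');c=camera('wrist');cv2.imwrite('pics/s11.png',s['color'][...,::-1])
for q in blobs(s,'blue',20):
    if 230<q[0][0]<330 and q[0][1]>190:
        print(q[:3]);cs,_=cv2.findContours(q[3].astype(np.uint8),0,1);pts=cv2.approxPolyDP(max(cs,key=cv2.contourArea),2,True).reshape(-1,2)
        oo,d=ray(s,pts);P=oo+d*((.189-oo[1])/d[:,1])[:,None];print(pts.tolist(),P.round(3)[:,[0,2]].tolist())
b=[b for b in blobs(c,'blue',300) if 290<b[0][0]<350 and b[2][3]>90][0];g=c['color'].astype(int);print(b[2],[(y,int(g[y,319,2])) for y in range(130,166,2)],[(y,*np.where(b[3][y])[0][[0,-1]].tolist()) for y in range(140,320,20) if b[3][y].any()])
E
```

```text
(array([259.6, 239.1]), np.int32(141), array([251, 232,  19,  14], dtype=int32))
[[251, 240], [269, 245], [262, 237], [263, 232], [256, 232], [256, 236]] [[0.632, 0.08], [0.578, 0.067], [0.597, 0.098], [0.593, 0.119], [0.614, 0.116], [0.615, 0.1]]
(array([284.9, 242.3]), np.int32(157), array([278, 236,  14,  16], dtype=int32))
[[278, 236], [278, 246], [286, 247], [290, 251], [291, 238]] [[0.549, 0.109], [0.551, 0.067], [0.526, 0.067], [0.515, 0.051], [0.511, 0.107]]
[298 113  50 220] [(130, 248), (132, 248), (134, 247), (136, 247), (138, 245), (140, 212), (142, 81), (144, 58), (146, 64), (148, 63), (150, 63), (152, 62), (154, 65), (156, 99), (158, 193), (160, 218), (162, 218), (164, 218)] [(140, 299, 346), (160, 312, 327), (180, 312, 327), (200, 312, 327), (220, 312, 327), (240, 312, 326), (260, 312, 326), (280, 313, 326), (300, 313, 326)]
```

Call:
{"op": "apply_moves", "data": {
  "rows": [
    {"x": 0,"y": 0,"z": 1,"ax": 0,"ay": 0,"az": 0,"gripper": 1},
    {"x": 0,"y": 0,"z": 0,"ax": 0,"ay": 0,"az": 0,"gripper": 1}
  ]
}}

```text
clock: 18.5
position: [0.5623, 0.1862, 0.0789]
ee_rot: [0.999, -0.035, 0.0, -0.0]
ft_force: [-0.3, -2.6, -2.9]
grip_width: 0.059
grasp_force: 69.2
```

Call:
{"op": "apply_moves", "data": {
  "rows": [
    {"x": 0,"y": 0,"z": 1,"ax": 0,"ay": 0,"az": 0,"gripper": 1},
    {"x": 0,"y": 0,"z": 0,"ax": 0,"ay": 0,"az": 0,"gripper": 1}
  ]
}}

```text
clock: 18.67
position: [0.5625, 0.1862, 0.0786]
ee_rot: [0.999, -0.035, 0.0, -0.001]
ft_force: [-2.9, -2.6, 6.5]
grip_width: 0.061
grasp_force: 70.4
```

Call:
{"op": "apply_moves", "data": {
  "rows": [
    {"x": 0,"y": 0,"z": 1,"ax": 0,"ay": 0,"az": 0,"gripper": 1},
    {"x": 0,"y": 0,"z": 0,"ax": 0,"ay": 0,"az": 0,"gripper": 1}
  ]
}}

```text
clock: 18.83
position: [0.5626, 0.1862, 0.0786]
ee_rot: [0.999, -0.035, 0.0, -0.001]
ft_force: [-7.8, -3.4, 17.7]
grip_width: 0.062
grasp_force: 72.5
```

Call:
{"op": "apply_moves", "data": {
  "rows": [
    {"x": 0,"y": 0,"z": 0,"ax": 0,"ay": 0,"az": 0,"gripper": 0.9},
    {"x": 0,"y": 0,"z": 0,"ax": 0,"ay": 0,"az": 0,"gripper": 0.75},
    {"x": 0,"y": 0,"z": 0,"ax": 0,"ay": 0,"az": 0,"gripper": 0.75},
    {"x": 0,"y": 0,"z": -5,"ax": 0,"ay": 0,"az": 0,"gripper": 0.75},
    {"x": 0,"y": 0,"z": -10,"ax": 0,"ay": 0,"az": 0,"gripper": 0.75}
  ]
}}

```text
clock: 19.25
position: [0.5617, 0.1862, 0.0916]
ee_rot: [0.999, -0.035, -0.001, -0.0]
ft_force: [0.7, -0.5, -0.2]
grip_width: 0.249
grasp_force: 0.0
```

Call:
{"op": "apply_moves", "data": {
  "rows": [
    {"x": 0,"y": 0,"z": -25,"ax": 0,"ay": 0,"az": 0,"gripper": 0.75},
    {"x": 0,"y": 0,"z": -35,"ax": 0,"ay": 0,"az": 0,"gripper": 0.75},
    {"x": 0,"y": 0,"z": -40,"ax": 0,"ay": 0,"az": 0,"gripper": 1},
    {"x": 0,"y": 0,"z": -40,"ax": 0,"ay": 0,"az": 0,"gripper": 1},
    {"x": 0,"y": 0,"z": 0,"ax": 0,"ay": 0,"az": 0,"gripper": 1}
  ]
}}

```text
clock: 19.67
position: [0.5652, 0.1855, 0.2401]
ee_rot: [0.999, -0.035, 0.005, -0.002]
ft_force: [0.8, -0.9, -0.2]
grip_width: -0.002
grasp_force: 0.0
```

```bash
python3 - <<'E'
from h import *
import pickle
o=get_obs();C={n:camera(n) for n in('wrist','side','top')};pickle.dump((o,C),open('w12.pkl','wb'))
print(o['position'],o['joint_pos'])
s=C['side'];c=C['wrist'];g=c['color'].astype(int);r=R.from_quat(o['ee_rot']);p=np.array(o['position'])
q=[b for b in blobs(s,'blue',100) if 230<b[0][0]<310 and b[0][1]>195]
for b in q:
    cs,_=cv2.findContours(b[3].astype(np.uint8),0,1);pts=cv2.approxPolyDP(max(cs,key=cv2.contourArea),3,True).reshape(-1,2);oo,d=ray(s,pts);P=oo+d*((.189-oo[1])/d[:,1])[:,None];print(b[2],P.round(3)[:,[0,2]].tolist())
W=lambda px,z:plane(c,px,z).round(4)
for col in('blue','red'):
    for b in blobs(c,col,150): print(col,b[0],b[2],W([b[0]],.108).tolist())
h=cv2.cvtColor(c['color'],cv2.COLOR_RGB2HSV);m=((h[...,0]>22)&(h[...,0]<35)&(h[...,1]>120)&(h[...,2]>120)).astype(np.uint8)
n,l,st,ce=cv2.connectedComponentsWithStats(m)
for i in range(1,n):
    if st[i,4]>100: print('yellow',ce[i],st[i])
# handle via top+side views
for n_ in('top','side'):
    for b in blobs(C[n_],'yellow',20): print(n_,b[0],b[1],b[2])
cv2.imwrite('pics/fin.png',np.hstack([cv2.resize(c['color'],(480,300)),cv2.resize(s['color'][190:290,220:327],(320,300),interpolation=2)])[...,::-1])
E
```

```text
[0.56523093 0.18549164 0.24006569] [-1.3087534   0.51350565  1.25910126  1.60356732 -0.4994645   1.38143401
 -1.63661727]
[251 233  41  19] [[0.632, 0.08], [0.515, 0.051], [0.511, 0.107], [0.614, 0.112]]
blue [320.1 165.5] [310 121  23 115] [[0.5952, 0.1825, 0.108]]
blue [588.6 282.6] [554 251  70  64] [[0.4467, -0.1029, 0.108]]
red [ 14.6 184.7] [  0  85  45 159] [[0.5992, 0.4905, 0.108]]
red [410.9 128.4] [397 122  29  14] [[0.6234, 0.0972, 0.108]]
red [408.8 183.8] [390 137  36 112] [[0.5716, 0.0986, 0.108]]
yellow [265.59498208 260.19713262] [242 257  50   7 279]
top [255.7 185.8] 93 [245 183  22   6]
side [297.6 230.5] 69 [293 223  10  15]
side [294.2 247.3] 21 [292 244   5   8]
```

View pics/fin.png

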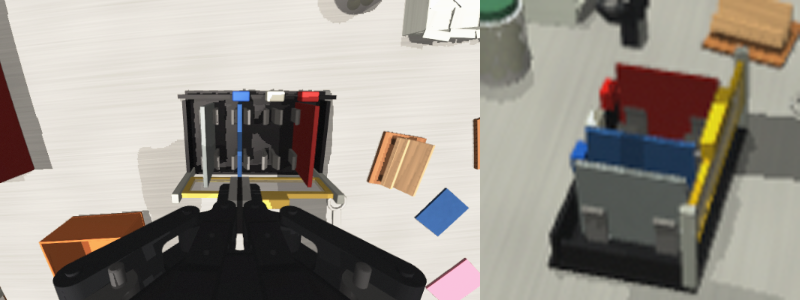

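The last picture shows the blue and red panels standing upright and level in their own slots, blue at (240,130) and red at (305,140) in the wrist part. The grey panel is untouched and the gate is still up. Next is the handle position.

```bash
python3 - <<'E'
from h import *
import pickle
C=pickle.load(open('c0.pkl','rb'));o3,C3=pickle.load(open('w3.pkl','rb'));o4,C4=pickle.load(open('w4.pkl','rb'))
print('top+side',tri(C['top'],[[261.5,186.0]],C['side'],[[300.2,229.2]]).round(4))
print('w3+top',tri(C3['wrist'],[[404.5,126.5]],C['top'],[[261.5,186.0]]).round(4))
print('w3+side',tri(C3['wrist'],[[404.5,126.5]],C['side'],[[300.2,229.2]]).round(4))
# w4: left handle end and top face rows vs w3
c=C4['wrist'];h=cv2.cvtColor(c['color'],cv2.COLOR_RGB2HSV);m=((h[...,0]>20)&(h[...,0]<36)&(h[...,1]>90)&(h[...,2]>120));m[:100]=0;m[165:]=0
print([(y,*np.where(m[y,360:])[0][[0,-1]]+360) for y in range(119,144,3)])
for z in(.12,.13,.14,.147):
  print(z,plane(C3['wrist'],[[404.5,120],[404.5,134]],z)[:,:2].round(4).tolist(), plane(c,[[440,120],[440,143]],z)[:,:2].round(4).tolist())
S=np.array([.493,.160]);Q=R.from_quat(get_obs()['ee_rot'])
plan([(np.array([.493,.160,.23]),pose(np.radians(-4),0)*R.from_rotvec([0,0,np.pi]),3),(np.array([.493,.160,.17]),pose(np.radians(-4),0)*R.from_rotvec([0,0,np.pi]),2)])
E
```

```text
top+side [[0.4903 0.1659 0.1239 0.0067]]
w3+top [[4.921e-01 1.649e-01 1.320e-01 3.000e-04]]
w3+side [[0.4896 0.1667 0.1241 0.0054]]
[(119, np.int64(382), np.int64(433)), (122, np.int64(381), np.int64(519)), (125, np.int64(360), np.int64(522)), (128, np.int64(360), np.int64(546)), (131, np.int64(360), np.int64(595)), (134, np.int64(360), np.int64(594)), (137, np.int64(380), np.int64(594)), (140, np.int64(380), np.int64(593)), (143, np.int64(384), np.int64(518))]
0.12 [[0.4868, 0.1681], [0.4991, 0.1684]] [[0.4858, 0.1621], [0.4991, 0.1628]]
0.13 [[0.4867, 0.1652], [0.4985, 0.1655]] [[0.4857, 0.158], [0.4981, 0.1586]]
0.14 [[0.4865, 0.1623], [0.4978, 0.1626]] [[0.4855, 0.1538], [0.4972, 0.1545]]
0.147 [[0.4864, 0.1603], [0.4974, 0.1605]] [[0.4853, 0.1509], [0.4965, 0.1515]]
-22 10 1 | -0 -0 0
-23 10 1 | -0.1 -0 0
-22 11 1 | -0 -0 0
-> [0.4933 0.1599 0.2295]
-0 -0 30 | -0 -0 0
-0 -0 30 | -0 -0 0
-> [0.4933 0.1599 0.1695]
```

Call:
{"op": "apply_moves", "data": {
  "rows": [
    {"x": -24,"y": 10,"z": 1,"ax": 0,"ay": 0,"az": 0,"gripper": 1},
    {"x": -24,"y": 10,"z": 1,"ax": 0,"ay": 0,"az": 0,"gripper": 1},
    {"x": -23,"y": 11,"z": 20,"ax": 0,"ay": 0,"az": 0,"gripper": 1},
    {"x": 0,"y": 0,"z": 35,"ax": 0,"ay": 0,"az": 0,"gripper": 1},
    {"x": 0,"y": 0,"z": 10,"ax": 0,"ay": 0,"az": 0,"gripper": 1}
  ]
}}

```text
clock: 20.23
position: [0.4855, 0.1618, 0.1618]
ee_rot: [0.999, -0.033, -0.002, -0.002]
ft_force: [-0.8, 0.5, -0.5]
grip_width: -0.004
grasp_force: 0.0
```

Call:
{"op": "apply_moves", "data": {
  "rows": [
    {"x": 0,"y": 0,"z": 6,"ax": 0,"ay": 0,"az": 0,"gripper": 1},
    {"x": 0,"y": 0,"z": 5,"ax": 0,"ay": 0,"az": 0,"gripper": 1},
    {"x": 0,"y": 0,"z": 5,"ax": 0,"ay": 0,"az": 0,"gripper": 1},
    {"x": 0,"y": 0,"z": 5,"ax": 0,"ay": 0,"az": 0,"gripper": 1},
    {"x": 0,"y": 0,"z": 0,"ax": 0,"ay": 0,"az": 0,"gripper": 1}
  ]
}}

```text
clock: 20.65
position: [0.4897, 0.1593, 0.1433]
ee_rot: [0.999, -0.036, 0.0, 0.001]
ft_force: [0.3, 0.3, 0.1]
grip_width: 0.0
grasp_force: 0.0
```

Position is good, (0.490, 0.159) with the tips at z 0.132. I keep going down.

Call:
{"op": "apply_moves", "data": {
  "rows": [
    {"x": 2,"y": 0,"z": 4,"ax": 0,"ay": 0,"az": 0,"gripper": 1},
    {"x": 0,"y": 0,"z": 4,"ax": 0,"ay": 0,"az": 0,"gripper": 1},
    {"x": 0,"y": 0,"z": 4,"ax": 0,"ay": 0,"az": 0,"gripper": 1},
    {"x": 0,"y": 0,"z": 4,"ax": 0,"ay": 0,"az": 0,"gripper": 1}
  ]
}}

```text
clock: 20.98
position: [0.4921, 0.1596, 0.128]
ee_rot: [0.999, -0.035, 0.001, -0.0]
ft_force: [1.8, -2.1, 3.0]
grip_width: 0.001
grasp_force: 2.1
```

Call:
{"op": "apply_moves", "data": {
  "rows": [
    {"x": 0,"y": 0,"z": 4,"ax": 0,"ay": 0,"az": 0,"gripper": 1},
    {"x": 0,"y": 0,"z": 4,"ax": 0,"ay": 0,"az": 0,"gripper": 1},
    {"x": 0,"y": 0,"z": 4,"ax": 0,"ay": 0,"az": 0,"gripper": 1}
  ]
}}

```text
clock: 21.23
position: [0.4917, 0.16, 0.1158]
ee_rot: [0.999, -0.035, 0.001, -0.001]
ft_force: [2.1, -1.8, 4.2]
grip_width: 0.004
grasp_force: 2.1
```

The gate is sliding at about 4 N. It should be fully down at TCP z of about 0.103.

Call:
{"op": "apply_moves", "data": {
  "rows": [
    {"x": 0,"y": 0,"z": 4,"ax": 0,"ay": 0,"az": 0,"gripper": 1},
    {"x": 0,"y": 0,"z": 4,"ax": 0,"ay": 0,"az": 0,"gripper": 1},
    {"x": 0,"y": 0,"z": 2,"ax": 0,"ay": 0,"az": 0,"gripper": 1},
    {"x": 0,"y": 0,"z": 1.5,"ax": 0,"ay": 0,"az": 0,"gripper": 1}
  ]
}}

```text
clock: 21.57
position: [0.4913, 0.1601, 0.1041]
ee_rot: [0.999, -0.035, 0.0, -0.0]
ft_force: [2.9, -0.7, 3.4]
grip_width: -0.004
grasp_force: 1.9
```

Call:
{"op": "apply_moves", "data": {
  "rows": [
    {"x": 0,"y": 0,"z": 1.5,"ax": 0,"ay": 0,"az": 0,"gripper": 1},
    {"x": 0,"y": 0,"z": 0,"ax": 0,"ay": 0,"az": 0,"gripper": 1}
  ]
}}

```text
clock: 21.73
position: [0.4912, 0.1601, 0.1031]
ee_rot: [0.999, -0.035, -0.0, -0.001]
ft_force: [1.6, -1.2, 6.8]
grip_width: -0.005
grasp_force: 3.1
```

Call:
{"op": "apply_moves", "data": {
  "rows": [
    {"x": 0,"y": 0,"z": 1,"ax": 0,"ay": 0,"az": 0,"gripper": 1},
    {"x": 0,"y": 0,"z": 0,"ax": 0,"ay": 0,"az": 0,"gripper": 1}
  ]
}}

```text
clock: 21.9
position: [0.4914, 0.1601, 0.1029]
ee_rot: [0.999, -0.035, -0.0, -0.001]
ft_force: [-5.7, -2.3, 21.5]
grip_width: 0.001
grasp_force: 10.7
```

Call:
{"op": "apply_moves", "data": {
  "rows": [
    {"x": 0,"y": 0,"z": 1,"ax": 0,"ay": 0,"az": 0,"gripper": 1},
    {"x": 0,"y": 0,"z": 0,"ax": 0,"ay": 0,"az": 0,"gripper": 1}
  ]
}}

```text
clock: 22.07
position: [0.4915, 0.1601, 0.1028]
ee_rot: [0.999, -0.035, -0.001, -0.001]
ft_force: [-11.0, -3.1, 36.7]
grip_width: 0.001
grasp_force: 18.0
```

The gate is at its stop: 37 N with no further travel, at the expected 0.103. I retreat upwards.

Call:
{"op": "apply_moves", "data": {
  "rows": [
    {"x": 0,"y": 0,"z": -6,"ax": 0,"ay": 0,"az": 0,"gripper": 1},
    {"x": 0,"y": 0,"z": -20,"ax": 0,"ay": 0,"az": 0,"gripper": 1},
    {"x": 0,"y": 0,"z": -40,"ax": 0,"ay": 0,"az": 0,"gripper": 1},
    {"x": 0,"y": 0,"z": -40,"ax": 0,"ay": 0,"az": 0,"gripper": 1},
    {"x": 0,"y": 0,"z": 0,"ax": 0,"ay": 0,"az": 0,"gripper": 1}
  ]
}}

```text
clock: 22.48
position: [0.4934, 0.1602, 0.2123]
ee_rot: [0.999, -0.035, 0.002, -0.002]
ft_force: [0.4, 1.0, -1.0]
grip_width: 0.002
grasp_force: 0.0
```

```bash
python3 - <<'E'
from h import *
o=get_obs();print(o['clock'],o['position'],o['ft_force'])
s=camera('side')
for col,y in(('red',.093),('blue',.189),('yellow',.16)):
    for b in blobs(s,col,40):
        if 230<b[0][0]<330 and b[0][1]>195:
            cs,_=cv2.findContours(b[3].astype(np.uint8),0,1);pts=cv2.approxPolyDP(max(cs,key=cv2.contourArea),3,True).reshape(-1,2);oo,d=ray(s,pts);P=oo+d*((y-oo[1])/d[:,1])[:,None];print(col,b[0],b[1],b[2],P.round(3)[:,[0,2]].tolist())
E
```

```text
22.4833 [0.49339078 0.16019332 0.21227557] [ 0.40196116  0.98896442 -1.03543268]
red [280.4 222.3] 612 [260 211  40  25] [[0.627, 0.074], [0.607, 0.038], [0.602, 0.06], [0.583, 0.058], [0.562, 0.017], [0.542, 0.02], [0.528, 0.057], [0.503, 0.061], [0.509, 0.107], [0.605, 0.115]]
blue [272.8 240.6] 432 [251 233  41  25] [[0.632, 0.08], [0.523, 0.067], [0.512, 0.025], [0.511, 0.107], [0.614, 0.112]]
```

Both panels are seated, the gate is down and the robot touches nothing.

```bash
python3 -c "
from workcell import *
print(hand_in())"
```

```text
the job is handed in; nothing more can be done
None
```

I handed the job in at about 22.5 s: the red and blue panels stand on the floor of their own-colour slots, the gate is pushed down to its stop, and nothing else on the bench was touched; the hand-in returned no verdict.

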